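Tip the drip trays flat and slide them under the planters

ROBOT

A 7-joint arm with a two-finger parallel gripper is mounted at the origin on the work surface. World frame = base frame: x ahead of the robot, y to its left, z up, the work surface at z = 0. Lengths are in m, angles in rad, forces in N, time in s.
With the tool pointing down it reaches from about 0.35 to 0.9 m from the base axis. Payload 8.1 kg.
Tool frame: the origin (TCP) lies on the centre line of the jaws, within the pads' length; the fingertips stand 14 mm ahead of it and the grasp point (between the pads) lies 5 mm behind it; z points along the fingers, y is the direction in which the jaws open and shut (so a half turn about z gives the same grasp; the last joint's range is limited). The gripper opens to 92 mm and grips with 3 to 60 N. Pads are 19 mm wide; open, the fingers measure 130 mm over their backs; the gripper's body (75 mm by 190 mm) begins 47 mm behind the grasp point.
Start: joints at [-1.282, 0.434, 0.025, 1.573, -0.012, 1.134, -0.075], TCP at [0.239, 0.578, 0.241] pointing down, gripper open.
Joint ranges: [-2.62, 2.62], [-0.44, 2.09], [-1.27, 1.32], [0.08, 2.57], [-1.32, 4.46], [0.12, 2], [-2.74, 2.74]. Speed limits (rad/s): [2.22, 2.22, 3.01, 3.01, 3.14, 3.14, 3.14].

INTERFACE

Orientations are given as a rotation vector (axis times angle).
In Python, from cell import arm, optics gives the robot as it stands.
- The arm moves only by the shell command python3 -m creep 'ROWS' [FORCE]. ROWS is JSON, a list of rows, each an object with "translation": the shift along the tool's x, y, z in m, a list of three; "rot": the turn, a rotation vector about the tool's x, y, z in degrees, a list of three; "jaw": the finger opening in m, from 0 to 0.0918. In form: [{"translation": [x, y, z], "rot": [wx, wy, wz], "jaw": jaw}, ...]. A call has 1 to 12 rows; each row shifts and turns the commanded pose from where the row before left it, along the tool's axes as they then stand; what a row does not reach is not made up. A row lasts 1/12 s, in which the tool goes at most 41.7 mm and 7.16 degrees, less where a joint would pass 70% of its speed; a pose out of reach is approached as far as the arm can. A call is refused whole if a number of a shift passes 0.0417 or a number of a turn 7.16, either way. A call with a gripper value outside its range is refused whole. The fingers move at their own pace and stop on an object; FORCE is the grip in N (left out, the last holds). Time passes only in rows, so rows that do not move let the fingers close. It gives the time, the measured TCP pose, the force and the opening at its end, in the units of the state.
- arm.observe(): the state, without advancing time (a new reading comes with each control period).
- optics.get_image(name): name is "scene" or "side" or "wrist"; returns the picture (400x640x3 uint8, red, green, blue); there is no depth.
- optics.camera_info(name): a dict with "fx", "fy", "cx", "cy" (pixels), "R" (3x3) and "t" (3): a world point X has camera coordinates R X + t. Camera axes: x right, y down, z forward; pixel columns grow to the right and rows downward; lengths in m; the calibration is good to about 2 mm. A picture is of the moment at which its call begins: read the wrist's pose just before it. camera_info takes no time and is no camera call; for the wrist camera it gives the pose at the moment of the call.
- arm.sign_off(): hands the job in, once; it reports no verdict.
Trained networks look in the newest picture that a camera, given by its name, has taken for a name from the list of things; names that differ only in an ending like _2 or _b are one class to them, and where a whole thing is asked for, a point or a joint stands for the part that bears it (a point fixed in the world has none). Each returns a list of dicts, best first, with "score" (0 to 1); they miss things now and then, are a little off and sometimes report something else, mostly with a low value. They report only what shows in the picture. A call takes as long as a camera call. They do not tell look-alikes from the thing itself.
- optics.boxes_of(camera, thing): "location" ([column, row] in pixels, amid what is visible of it).
- optics.pinpoint(camera, thing): "location" ([column, row] in pixels: a listed point, or the origin of a listed thing).
The state is a dict: "clock": time; "joints": joint angles; "dq": joint speeds; "joint_efforts": joint torques, N m; "position": TCP position; "ee_rot": TCP orientation; "force": force on the tool from outside, world axes, zero at the start; "ft_torque": the same for the moment, N m; "width": opening from 0.0 (shut) to 1.0 (fully open).
Only numpy, scipy, OpenCV 4.12 (cv2) and the standard library are available. Lean on these libraries where they do the work, as an engineer would, in place of code of your own. Each camera call takes 0.05 s, during which the arm holds its last target.

TASK

The two drip trays were left standing on edge. Tip each one over with a light push so that it lies on the table open side up, then slide it, without lifting it off the table, under the pot stand whose gap suits its depth (shallow tray under the low stand, deep tray under the high one), square and fully home against the stop board at the back. Leave the pig planters, the bottle and the trowel as they are.

Things in the scene. Friction and masses are not known exactly. Their poses are not given: they have to be found in the camera images.
- tray_shallow: Dark grey plastic drip tray, 16 mm deep outside, 80 x 108 mm, walls and floor 4 mm, about 90 g (-30 to +40%). Origin: centre of underside; x along the 80 mm side, y along the 108, z out of the open side. Starts balanced on a 108 mm edge, x up (origin 40 mm up), open side to the robot, turned up to 0.6 rad; its upper rim pushed 12 mm away from the robot, it falls onto its underside, x then pointing away. Left or right.
- tray_deep: Dark grey plastic drip tray, 30 mm deep outside, 80 x 108 mm, walls and floor 4 mm, about 120 g (-30 to +40%). Origin: centre of underside; x along the 80 mm side, y along the 108, z out of the open side. Starts balanced on a 108 mm edge, x up (origin 40 mm up), open side to the robot, turned up to 0.6 rad; its upper rim pushed 22 mm away from the robot, it falls onto its underside, x then pointing away. Left or right.
- stand_low: Fixed pine stand, open front to the robot: slatted deck 96 (x) x 146 mm, 12 thick, top 33 mm up. Gap below: 21 mm high, 118 wide between 14 mm side legs, ended by a stop board. Origin: on the table, on the centre line, 41 mm behind the front edge; x from front to back (front edge at -41 mm, stop board's face at +23, rear edge at +55), z up. Left or right.
- stand_high: Fixed pine stand, open front to the robot: slatted deck 96 (x) x 146 mm, 12 thick, top 48 mm up. Gap below: 36 mm high, 118 wide between 14 mm side legs, ended by a stop board. Origin: on the table, on the centre line, 41 mm behind the front edge; x from front to back (front edge at -41 mm, stop board's face at +23, rear edge at +55), z up. Left or right.
- stand_low_home (a point): Point on the table 17 mm in front of the origin of the low stand, with the stand's axes: where the tray's origin lies when fully home, a long side against the stop board (its near wall then sticks out 16 mm from the deck). The tray fits either way round.
- stand_high_home (a point): Point on the table 17 mm in front of the origin of the high stand, with the stand's axes: where the tray's origin lies when fully home, a long side against the stop board (its near wall then sticks out 16 mm from the deck). The tray fits either way round.
- planter_a: Pink pig planter made of a bottle, loose bystander on the low stand: 58 mm thick (x), 160 mm long (y), 80 mm high. Origin: under its middle, at the feet, 24 mm behind the stand's origin; its body begins 36 mm behind the deck's front edge. z up.
- planter_b: Pink pig planter made of a bottle, loose bystander on the high stand: 58 mm thick (x), 160 mm long (y), 80 mm high. Origin: under its middle, at the feet, 24 mm behind the stand's origin; its body begins 36 mm behind the deck's front edge. z up.
- bottle: Bystander: blue plastic water bottle with a green cap, standing, 62 mm thick and 200 mm tall, to one side of the work. Origin: centre of its base; z up.
- trowel: Bystander: hand trowel lying on the table on the other side, 240 mm long along x, 56 mm wide, 26 mm high, wooden handle towards the robot. Origin: on the table at its middle; z up.
Not all that is in view belongs to the job. Leave any blue look-alike of the tray_deep alone.

How it is judged:
At the end, for the whole second after the job is handed in: Each tray flat (0.06 rad), open side up, at rest on the table under its own stand (shallow-low, deep-high), within 6 mm of fully home in depth, 10 mm overall, square within 0.08 rad; planters, bottle, trowel within 15 mm of their start, not tipped (0.15 rad) (x of tray_shallow in the frame of stand_low_home between -0.006 and 0.006 m and horizontal distance between tray_shallow and stand_low_home below 0.01 m and angle between the x axis of tray_shallow and the x axis of stand_low_home, either way round below 0.08 rad and angle between each of tray_shallow, tray_deep's own z axis and vertical below 0.06 rad and height (world z) of each of tray_shallow, tray_deep below 0.006 m and linear speed of each of tray_shallow, tray_deep below 0.01 m/s and x of tray_deep in the frame of stand_high_home between -0.006 and 0.006 m and horizontal distance between tray_deep and stand_high_home below 0.01 m and angle between the x axis of tray_deep and the x axis of stand_high_home, either way round below 0.08 rad and distance of each of planter_a, planter_b, bottle, trowel from where it was at the start of the episode below 0.015 m and angle between each of planter_a, planter_b, bottle, trowel's own z axis and vertical below 0.15 rad); the robot touches nothing.
It fails at once if the shallow tray is lifted off the table (its underside centre more than 75 mm up, or more than 30 mm up while it lies nearly flat) (height (world z) of tray_shallow above 0.075 m or (angle between tray_shallow's own z axis and vertical below 0.3 rad and height (world z) of tray_shallow above 0.03 m)).
It fails at once if the shallow tray is pushed or squeezed with more than 15 N before it lies flat (angle between tray_shallow's own z axis and vertical above 0.3 rad and contact force between any of the fingers, the arm and tray_shallow above 15 N).
It fails at once if the deep tray is lifted off the table (its underside centre more than 75 mm up, or more than 30 mm up while it lies nearly flat) (height (world z) of tray_deep above 0.075 m or (angle between tray_deep's own z axis and vertical below 0.3 rad and height (world z) of tray_deep above 0.03 m)).
It fails at once if the deep tray is pushed or squeezed with more than 15 N before it lies flat (angle between tray_deep's own z axis and vertical above 0.3 rad and contact force between any of the fingers, the arm and tray_deep above 15 N).
It fails at once if a planter, the bottle or the trowel is knocked over or shifted by more than 30 mm (distance of any of planter_a, planter_b, bottle, trowel from where it was at the start of the episode above 0.03 m or angle between any of planter_a, planter_b, bottle, trowel's own z axis and vertical above 0.4 rad).
It also fails if it takes over 69 s, if anything falls off the work surface, if the arm or the gripper's body presses on something with over 40 N, if the wrist force passes 120 N, or if a joint passes its speed limit or range.

## Working session

There is one attempt and no reset: what is moved stays moved. The work goes in short steps, Python scripts to look and compute and a shell command to move; the robot and the scene stay as the last step left them, time stands still between calls to the robot, and variables do not carry over. Pictures are saved under pics/ and viewed, and the job is handed in when it is done.

```bash
mkdir -p pics; ls; python3 - <<'E'
from cell import arm, optics
import cv2
print(arm.observe())
for n in ("scene","side","wrist"):
    im=optics.get_image(n); cv2.imwrite(f"pics/{n}0.png",im[:,:,::-1])
    i=optics.camera_info(n); print(n,{k:(v if not hasattr(v,'tolist') else v.tolist()) for k,v in i.items()})
    if n!="wrist":
        for t in ("tray_shallow","tray_deep","stand_low","stand_high","stand_low_home","stand_high_home","planter_a","bottle","trowel"):
            print(n,t,[(r["location"],round(r["score"],2)) for r in optics.pinpoint(n,t)][:4])
print(arm.observe()["clock"])
E
```

```text
pics
{'clock': 0.0, 'joints': array([-1.28163352,  0.43520507,  0.02496187,  1.57409158, -0.01158561,
        1.13400476, -0.07507845]), 'dq': array([ 0.00077168, -0.00026341,  0.00082306, -0.000685  ,  0.0005365 ,
       -0.00019969,  0.00034873]), 'joint_efforts': array([ 1.58648472e-04, -6.67870831e+01,  9.84844677e-01, -3.14451027e+01,
       -6.06913283e-02,  4.31149034e-02,  1.78792420e-04]), 'position': array([0.23849897, 0.57717531, 0.2399581 ]), 'ee_rot': array([-6.11470631e-01, -3.08135074e+00,  2.44443936e-03]), 'force': array([ 0.22470272, -0.5057685 ,  0.27320359]), 'ft_torque': array([ 0.0471469 , -0.02179258,  0.01121002]), 'width': 1.0043512223524829}
scene {'fx': 472.1898491261661, 'fy': 472.1898491261661, 'cx': 315.6675550224061, 'cy': 198.63041034733322, 'R': [[-0.8279638740028102, 0.5606797671103086, -0.010678113100575355], [0.31165702014697944, 0.4442314651965983, -0.839957324584046], [-0.4662035233021773, -0.6987822293693605, -0.5425473903524213]], 't': [0.40706380665348324, -0.10216672558915794, 1.5494443588590072]}
scene tray_shallow [([341.3, 225.9], 0.89)]
s
[... 886 characters left out ...]
1.5], 0.96), ([289.8, 135.3], 0.53), ([428.7, 239.9], 0.51)]
side stand_low_home [([368.6, 151.7], 0.98)]
side stand_high_home [([430.5, 237.6], 0.63)]
side planter_a [([381.9, 136.0], 0.81), ([446.8, 221.2], 0.75)]
side bottle [([291.5, 131.8], 0.68)]
side trowel [([385.2, 347.5], 0.94), ([310.2, 169.0], 0.56)]
wrist {'fx': 336.0264292851094, 'fy': 336.0264292851094, 'cx': 317.1877015021996, 'cy': 199.9106054948926, 'R': [[0.38223554380790226, 0.9240649067353875, -0.00019284709231128728], [0.8882391652221553, -0.3673588143934882, 0.2758236517285335], [0.25480811293075006, -0.10560089785382734, -0.9612082375620487]], 't': [-0.6244735922099511, -0.03356642426209013, 0.39152631653607506]}
1.05
```

View pics/scene0.png

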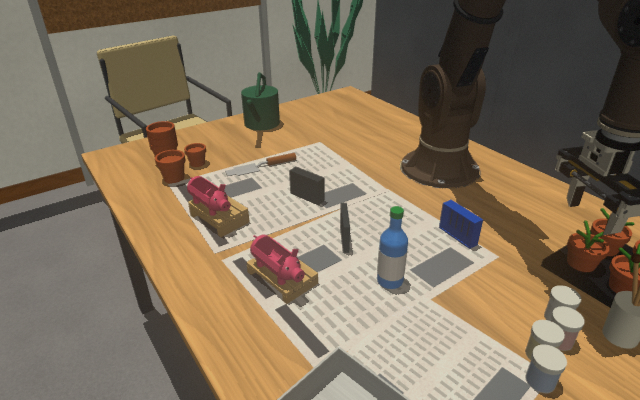

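View pics/side0.png

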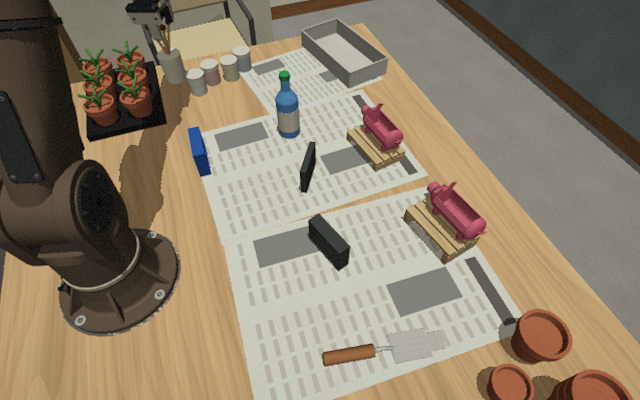

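View pics/wrist0.png

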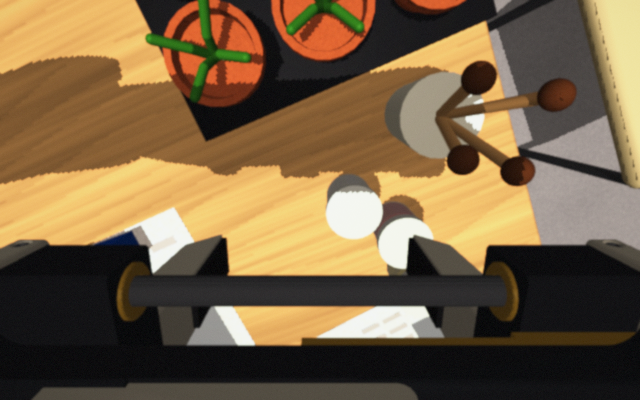

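Side view: the thick dark tray at (329,242) is the deep one and the thin dark tray at (308,167) is the shallow one. The blue box at (199,152) is the look-alike and stays put. The low stand is at about (375,145) and the high stand at about (440,228). I'll triangulate these and check enlarged crops.

```bash
cat > h.py <<'E'
import numpy as np, cv2
from scipy.optimize import least_squares
from scipy.spatial.transform import Rotation as R
def cams():
    from cell import optics
    return {n:optics.camera_info(n) for n in ("scene","side")}
def proj(c,X):
    X=np.atleast_2d(X); p=X@np.array(c["R"]).T+np.array(c["t"])
    return np.c_[c["fx"]*p[:,0]/p[:,2]+c["cx"],c["fy"]*p[:,1]/p[:,2]+c["cy"]]
def ray(c,uv,z):
    Rm=np.array(c["R"]);d=Rm.T@np.array([(uv[0]-c["cx"])/c["fx"],(uv[1]-c["cy"])/c["fy"],1]);o=-Rm.T@np.array(c["t"])
    return o+d*(z-o[2])/d[2]
def tri(cs,uvs):
    f=lambda X:np.concatenate([proj(c,X)[0]-u for c,u in zip(cs,uvs)])
    r=least_squares(f,[0.6,0,0.03]);return r.x,np.abs(r.fun).max()
E
python3 - <<'E'
from h import *
C=cams();s,d=C["scene"],C["side"]
for n,a,b in [("shallow",(341.3,225.9),(309.9,167.1)),("deep",(301.1,187),(331.4,237.3)),("low",(284.2,274.7),(373.2,148.3)),("high",(223.5,216.9),(434.4,231.5)),("bottle",(394.3,280.4),(291.5,131.8)),("trowel",(258.6,167.7),(385.2,347.5)),("plA",(277.9,271.5),(381.9,136)),("plB",(214.8,205.9),(446.8,221.2))]:
    print(n,tri((s,d),(a,b)), ray(d,b,0 if n!="shallow" and n!="deep" else .04))
print("homes",ray(d,(368.6,151.7),0),ray(d,(430.5,237.6),0))
a=cv2.imread("pics/scene0.png")[150:310,170:430];b=cv2.imread("pics/side0.png")[70:280,270:500]
cv2.imwrite("pics/c1.png",cv2.resize(a,None,fx=3,fy=3,interpolation=2));cv2.imwrite("pics/c2.png",cv2.resize(b,None,fx=2.85,fy=2.85,interpolation=2))
E
```

```text
shallow (array([0.49158054, 0.12147602, 0.04210062]), np.float64(0.7362672512460335)) [0.49061232 0.12452334 0.04      ]
deep (array([ 0.4675629 , -0.09609518,  0.04238403]), np.float64(2.7620843508693724)) [ 0.46407791 -0.09221894  0.04      ]
low (array([0.68946135, 0.1585092 , 0.00413799]), np.float64(0.32404538637496216)) [ 6.92398525e-01  1.61632412e-01 -1.11022302e-16]
high (array([ 0.70628486, -0.14368547,  0.00386545]), np.float64(0.3441813800395437)) [ 0.70902199 -0.14205644  0.        ]
bottle (array([ 4.91575444e-01,  3.16583257e-01, -4.10032075e-04]), np.float64(2.9681583144711112)) [ 4.98391485e-01  3.09262377e-01 -1.11022302e-16]
trowel (array([ 0.48125587, -0.34333573, -0.00273986]), np.float64(1.6428604215417977)) [ 0.47883443 -0.3431899   0.        ]
plA (array([0.71371569, 0.16892222, 0.03400826]), np.float64(1.6354547529210777)) [0.7372593  0.19765908 0.        ]
plB (array([ 0.72477269, -0.14913872,  0.04500635]), np.float64(0.4635428310968166)) [ 7.52404488e-01 -1.26965128e-01  1.11022302e-16]
homes [0.67469136 0.15422018 0.        ] [ 0.69163808 -0.1536261   0.        ]
```

View pics/c1.png

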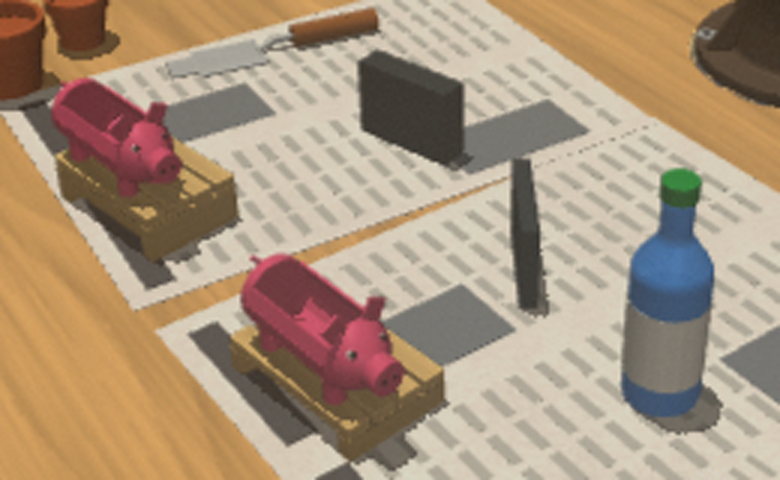

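View pics/c2.png

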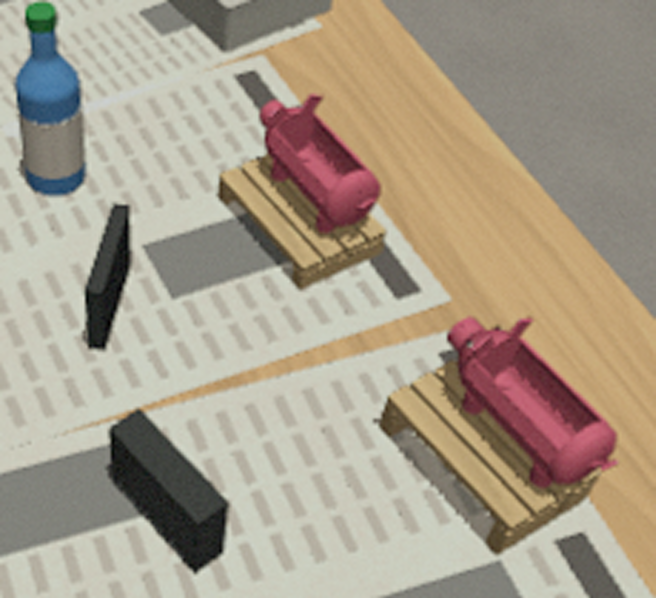

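The crop shows the thin dark tray on the left and the thick dark tray on the right, with neither touching anything. Next I'll fit poses from the silhouettes and deck corners.

```bash
cat > fit.py <<'E'
from h import *
def hullmask(c,P):
    m=np.zeros((400,640),np.uint8); 
    # supersample via shift
    cv2.fillConvexPoly(m,np.round(cv2.convexHull(proj(c,P).astype(np.float32))*16).astype(np.int32),255,cv2.LINE_AA,4)
    return m.astype(float)/255
def tray_pts(x,y,yaw,D,tilt=np.pi/2,z0=None):
    # standing: tray frame: x up, z toward robot (-x world rotated by yaw), y = z cross x
    xs=[-.04,.04];ys=[-.054,.054];zs=[0,D]
    P=np.array([[a,b,e] for a in xs for b in ys for e in zs])
    ax=np.array([0,0,1.]);az=np.array([-np.cos(yaw),-np.sin(yaw),0]);ay=np.cross(az,ax)
    return np.array([x,y,.04])+P@np.array([ax,ay,az])
def flat_pts(x,y,yaw,D):
    P=np.array([[a,b,e] for a in (-.04,.04) for b in (-.054,.054) for e in (0,D)])
    c,s=np.cos(yaw),np.sin(yaw)
    return P@np.array([[c,s,0],[-s,c,0],[0,0,1]])+[x,y,0]
def deck(x,y,yaw,top):
    P=np.array([[a,b,top] for a in (-.041,.055) for b in (-.073,.073)]) # FR FL BR BL
    c,s=np.cos(yaw),np.sin(yaw)
    return P@np.array([[c,s,0],[-s,c,0],[0,0,1]])+[x,y,0]
E
python3 - <<'E'
from fit import *
from scipy.optimize import minimize
C=cams();I={n:cv2.imread(f"pics/{n}0.png") for n in C}
for nm,x0,D,bx in (("shallow",(.49,.123),.016,{"scene":(325,190,365,262),"side":(290,130,325,200)}),("deep",(.466,-.094),.03,{"scene":(275,155,335,215),"side":(298,205,360,280)})):
    M={}
    for n in C:
        g=I[n].max(2); a,b,c,d=bx[n]; m=np.zeros(g.shape); m[b:d,a:c]=(g[b:d,a:c]<85); 
        nn,l,st,_=cv2.connectedComponentsWithStats(m.astype(np.uint8)); k=1+np.argmax(st[1:,4]); M[n]=(l==k).astype(float); print(nm,n,st[k])
    def cost(p):
        return sum(np.abs(hullmask(C[n],tray_pts(*p,D))-M[n]).sum() for n in C)
    best=min((minimize(cost,[*x0,y],method="Nelder-Mead",options=dict(initial_simplex=[[*x0,y],[x0[0]+.01,x0[1],y],[x0[0],x0[1]+.01,y],[*x0,y+.2]])) for y in np.linspace(-.7,.7,8)),key=lambda r:r.fun)
    print(nm,best.x,best.fun)
    for n in C: cv2.polylines(I[n],[cv2.convexHull(proj(C[n],tray_pts(*best.x,D)).astype(np.float32)).astype(np.int32)],True,(0,255,255))
o1,o2=lambda p:(170+p[0]/3-.33,150+p[1]/3-.33),lambda p:(270+p[0]/2.85-.33,70+p[1]/2.85-.33)
for nm,top,A,B,x0 in (("low",.033,{2:(233,343),3:(345,440),1:(443,372)},{1:(221,174),0:(302,270),2:(384,230)},(.69,.16,0)),
  ("high",.048,{2:(60,155),3:(143,237),1:(236,188)},{1:(390,405),0:(500,533),2:(597,480)},(.706,-.143,0))):
    def f(p):
        P=deck(*p,top);a=proj(C["scene"],P);b=proj(C["side"],P)
        return np.concatenate([a[i]-o1(v) for i,v in A.items()]+[b[i]-o2(v) for i,v in B.items()])
    r=least_squares(f,x0,loss="soft_l1");print(nm,r.x,np.round(f(r.x),1))
    c,s=np.cos(r.x[2]),np.sin(r.x[2]);print(" home",r.x[0]-.017*c,r.x[1]-.017*s)
    for n in C: cv2.polylines(I[n],[proj(C[n],deck(*r.x,top))[[0,1,3,2]].astype(np.int32)],True,(0,255,255))
cv2.imwrite("pics/f1.png",cv2.resize(I["scene"][150:310,170:430],None,fx=3,fy=3,interpolation=2));cv2.imwrite("pics/f2.png",cv2.resize(I["side"][70:280,270:500],None,fx=2.85,fy=2.85,interpolation=2))
E
```

```text
shallow scene [341 203   9  50 364]
shallow side [300 142  16  50 488]
shallow [ 0.49529863  0.12476742 -0.59857514] 260.75686274509803
deep scene [290 167  37  39 949]
deep side [ 308  214   42   57 1247]
deep [ 0.46708148 -0.0963676   0.245526  ] 314.87450980392157
low [0.68940263 0.16109743 0.1300871 ] [-0.9 -2.8  0.2 -2.5  0.7  0.  -0.1 -1.6 -0.2 -1.8  1.1 -0.3]
 home 0.6725462695553217 0.15889218334443758
high [ 0.70489432 -0.14988548  0.12013072] [ 0.2 -2.3 -0.  -6.9 -0.2 -4.4 -0.8 -4.5  0.3 -0.9  0.9 -0.1]
 home 0.6880168379790388 -0.15192279413850251
```

View pics/f1.png

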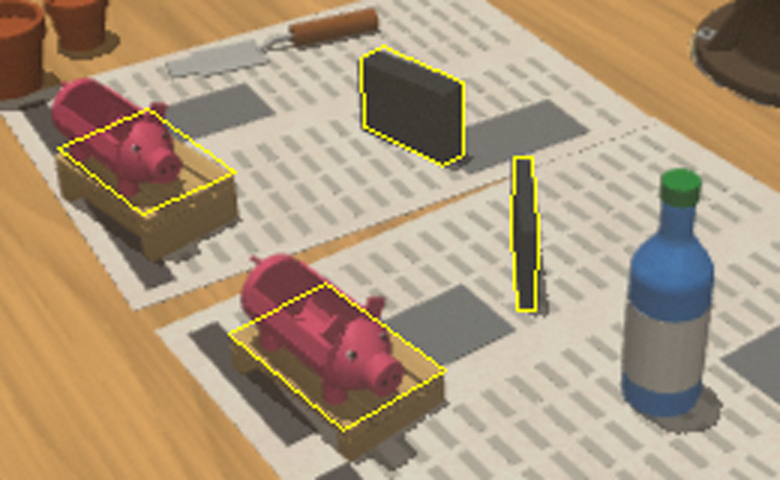

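View pics/f2.png

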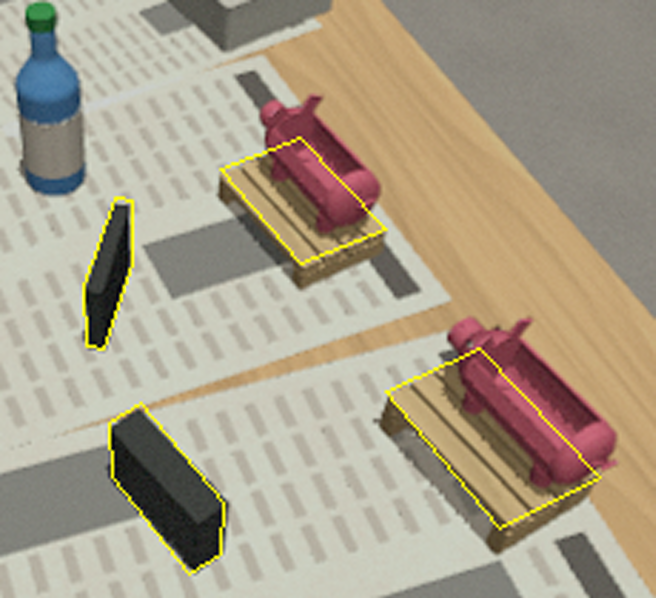

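```bash
cat > d.py <<'E'
# usage: python3 d.py x y z yaw : tool-frame shift (mm) and rotz (deg) to target; tool x = -(cos yaw, sin yaw), z down
import sys; from h import *
from cell import arm
o=arm.observe();p=np.array(o["position"]);Rm=R.from_rotvec(o["ee_rot"]).as_matrix()
yaw=np.arctan2(-Rm[1,0],-Rm[0,0])
print("t",round(o["clock"],2),"pos",p.round(4),"yaw",yaw.round(4),"tilt",np.degrees(np.arccos(-Rm[2,2])).round(2),"F",np.array(o["force"]).round(1),"w",round(o["width"],3))
if len(sys.argv)>1:
    T=np.array([float(a) for a in sys.argv[1:5]]);y=T[3]
    Rt=np.array([[-np.cos(y),-np.sin(y),0],[-np.sin(y),np.cos(y),0],[0,0,-1]]).T
    Rt=np.array([[-np.cos(y),-np.sin(y),0],[-np.sin(y),np.cos(y),0],[0,0,-1]])
    print("shift mm now-axes",(Rm.T@(T[:3]-p)*1e3).round(1),"target-axes",(Rt.T@(T[:3]-p)*1e3).round(1),"rot deg",np.degrees(R.from_matrix(Rm.T@Rt).as_rotvec()).round(2))
E
python3 - <<'E'
import numpy as np
u=np.array([np.cos(-.6),np.sin(-.6)]);o=np.array([.4953,.1248])
print(o-(.016+.0095+.03)*u)
u=np.array([np.cos(.2455),np.sin(.2455)]);o=np.array([.4671,-.0964])
print(o-(.03+.0095+.03)*u)
E
python3 d.py .4495 .156 .24 -.6
```

```text
[0.44949387 0.15613766]
[ 0.39968389 -0.11329137]
t 1.05 pos [0.2387 0.5777 0.2407] yaw -0.3919 tilt 0.0 F [ 0.3  0.3 -0.2] w 1.002
shift mm now-axes [-355.9 -309.2    0.7] target-axes [-412.1 -229.     0.7] rot deg [ 0.   -0.   11.92]
```

```bash
python3 -m creep '[{"translation":[-0.0297,-0.0258,0],"rot":[0,0,0],"jaw":0.06},{"translation":[-0.0297,-0.0258,0],"rot":[0,0,0],"jaw":0.06},{"translation":[-0.0297,-0.0258,0],"rot":[0,0,0],"jaw":0.06},{"translation":[-0.0297,-0.0258,0],"rot":[0,0,0],"jaw":0.06},{"translation":[-0.0297,-0.0258,0],"rot":[0,0,0],"jaw":0.06},{"translation":[-0.0297,-0.0258,0],"rot":[0,0,0],"jaw":0.06},{"translation":[-0.0297,-0.0258,0],"rot":[0,0,0],"jaw":0.06},{"translation":[-0.0297,-0.0258,0],"rot":[0,0,0],"jaw":0.06},{"translation":[-0.0297,-0.0258,0],"rot":[0,0,0],"jaw":0.06},{"translation":[-0.0297,-0.0258,0],"rot":[0,0,0],"jaw":0.06},{"translation":[-0.0297,-0.0258,0],"rot":[0,0,0],"jaw":0.06},{"translation":[-0.0297,-0.0258,0],"rot":[0,0,0],"jaw":0.06}]' 20; python3 d.py .4495 .156 .18 -.6
```

```text
clock: 2.05
position: [0.4504, 0.1536, 0.2411]
ee_rot: [0.611, 3.081, 0.001]
force: [0.8, 0.6, -0.4]
width: 0.655
t 2.05 pos [0.4504 0.1536 0.2411] yaw -0.3918 tilt 0.06 F [ 0.8  0.6 -0.4] w 0.655
shift mm now-axes [ 1.8  1.8 61.1] target-axes [ 2.1  1.5 61.1] rot deg [ 0.05  0.02 11.93]
```

```bash
python3 -m creep '[{"translation":[0.001,0.001,0],"rot":[0,0,6],"jaw":0.06},{"translation":[0.001,0.001,0],"rot":[0,0,5.9],"jaw":0.06},{"translation":[0,0,0.03],"rot":[0,0,0],"jaw":0.06},{"translation":[0,0,0.03],"rot":[0,0,0],"jaw":0.06}]'; python3 d.py .4495 .156 .084 -.6
python3 - <<'E'
from fit import *
from cell import optics
c=optics.camera_info("wrist");im=optics.get_image("wrist")[:,:,::-1].copy()
P=tray_pts(.4953,.1248,-.5986,.016)
for a in range(8):
    for b in range(a):
        if bin(a^b).count("1")==1: q=proj(c,P[[a,b]]); cv2.line(im,*[tuple(int(v) for v in r) for r in q],(0,255,255),1)
cv2.imwrite("pics/w1.png",im)
E
```

```text
clock: 2.38
position: [0.4505, 0.1585, 0.1816]
ee_rot: [0.929, 2.998, 0.006]
force: [0.5, -0.7, -1.1]
width: 0.652
t 2.38 pos [0.4505 0.1585 0.1816] yaw -0.6008 tilt 0.29 F [ 0.5 -0.7 -1.1] w 0.652
shift mm now-axes [-0.4 -3.1 97.5] target-axes [-0.6 -2.6 97.6] rot deg [ 0.26  0.13 -0.05]
```

View pics/w1.png

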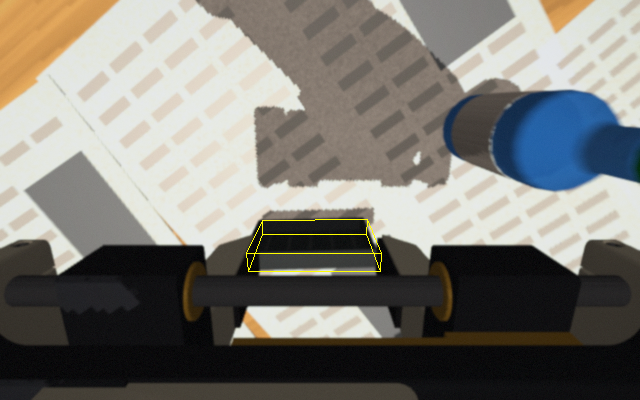

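```bash
python3 -m creep '[{"translation":[0,-0.0025,0.035],"rot":[0,0,0],"jaw":0.06},{"translation":[0,0,0.035],"rot":[0,0,0],"jaw":0.06},{"translation":[0,0,0.0275],"rot":[0,0,0],"jaw":0.06},{"translation":[0,0,0],"rot":[0,0,0],"jaw":0.06}]'; python3 d.py .4495 .156 .084 -.6
python3 - <<'E'
from fit import *
from cell import optics
for n in ("side","scene"):
    im=optics.get_image(n)[:,:,::-1]
    b=im[70:280,220:450] if n=="side" else im[130:310,240:470]
    cv2.imwrite(f"pics/{n}2.png",cv2.resize(b,None,fx=2.6,fy=2.6,interpolation=2))
E
```

```text
clock: 2.77
position: [0.4448, 0.155, 0.0798]
ee_rot: [-0.926, -2.997, 0.008]
force: [-0.1, -0.1, -0.2]
width: 0.651
t 2.77 pos [0.4448 0.155  0.0798] yaw -0.5992 tilt 0.41 F [-0.1 -0.1 -0.2] w 0.651
shift mm now-axes [-3.3  3.4 -4.2] target-axes [-3.3  3.5 -4.2] rot deg [-0.36 -0.2   0.05]
```

View pics/side2.png

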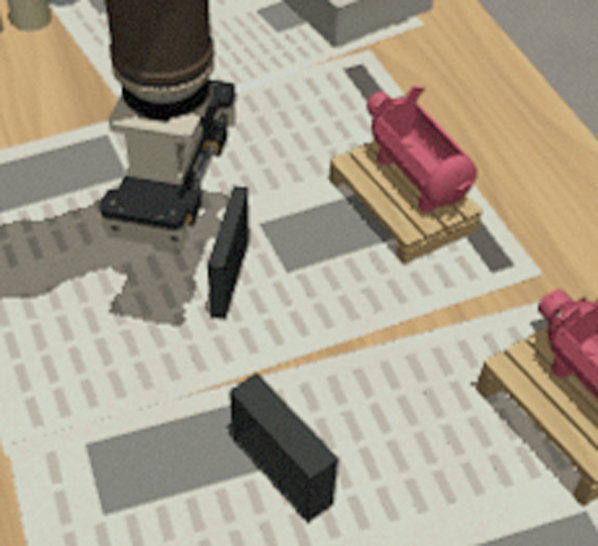

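View pics/scene2.png

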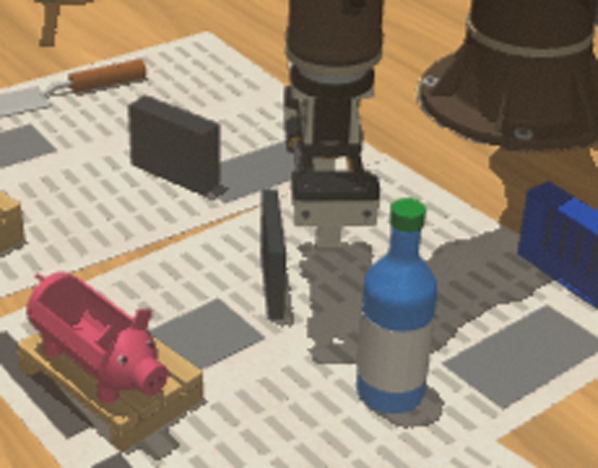

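```bash
python3 -m creep '[{"translation":[0,0.0035,-0.004],"rot":[0,0,0],"jaw":0.06},{"translation":[-0.006,0,0],"rot":[0,0,0],"jaw":0.06},{"translation":[-0.006,0,0],"rot":[0,0,0],"jaw":0.06},{"translation":[-0.006,0,0],"rot":[0,0,0],"jaw":0.06},{"translation":[-0.005,0,0],"rot":[0,0,0],"jaw":0.06},{"translation":[-0.002,0,0],"rot":[0,0,0],"jaw":0.06},{"translation":[-0.002,0,0],"rot":[0,0,0],"jaw":0.06},{"translation":[-0.002,0,0],"rot":[0,0,0],"jaw":0.06},{"translation":[-0.002,0,0],"rot":[0,0,0],"jaw":0.06},{"translation":[-0.002,0,0],"rot":[0,0,0],"jaw":0.06},{"translation":[-0.002,0,0],"rot":[0,0,0],"jaw":0.06},{"translation":[-0.002,0,0],"rot":[0,0,0],"jaw":0.06}]'; python3 d.py
python3 - <<'E'
from fit import *
from cell import optics
for n in ("side",):
    im=optics.get_image(n)[:,:,::-1]
    b=im[70:280,220:450] if n=="side" else im[130:310,240:470]
    cv2.imwrite(f"pics/{n}3.png",cv2.resize(b,None,fx=2.6,fy=2.6,interpolation=2))
E
```

```text
clock: 3.87
position: [0.4801, 0.138, 0.0872]
ee_rot: [-0.928, -3.001, -0.0]
force: [0.7, -0.3, -0.4]
width: 0.655
t 3.87 pos [0.4801 0.138  0.0872] yaw -0.5994 tilt 0.0 F [ 0.7 -0.3 -0.4] w 0.655
```

View pics/side3.png

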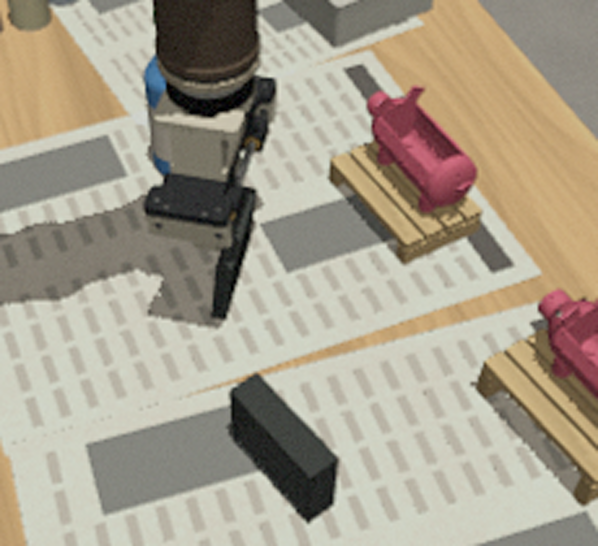

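```bash
python3 -m creep '[{"translation":[-0.002,0,0],"rot":[0,0,0],"jaw":0.06},{"translation":[-0.002,0,0],"rot":[0,0,0],"jaw":0.06},{"translation":[-0.002,0,0],"rot":[0,0,0],"jaw":0.06},{"translation":[-0.002,0,0],"rot":[0,0,0],"jaw":0.06},{"translation":[-0.002,0,0],"rot":[0,0,0],"jaw":0.06},{"translation":[-0.002,0,0],"rot":[0,0,0],"jaw":0.06}]'; python3 d.py
python3 - <<'E'
from fit import *
from cell import optics
for n in ("side",):
    im=optics.get_image(n)[:,:,::-1]
    b=im[70:280,220:450] if n=="side" else im[130:310,240:470]
    cv2.imwrite(f"pics/{n}4.png",cv2.resize(b,None,fx=2.6,fy=2.6,interpolation=2))
E
```

```text
clock: 4.42
position: [0.4901, 0.1311, 0.0872]
ee_rot: [0.928, 3.001, 0.0]
force: [1.3, 0.3, -0.3]
width: 0.652
t 4.42 pos [0.4901 0.1311 0.0872] yaw -0.5996 tilt 0.0 F [ 1.3  0.3 -0.3] w 0.652
```

View pics/side4.png

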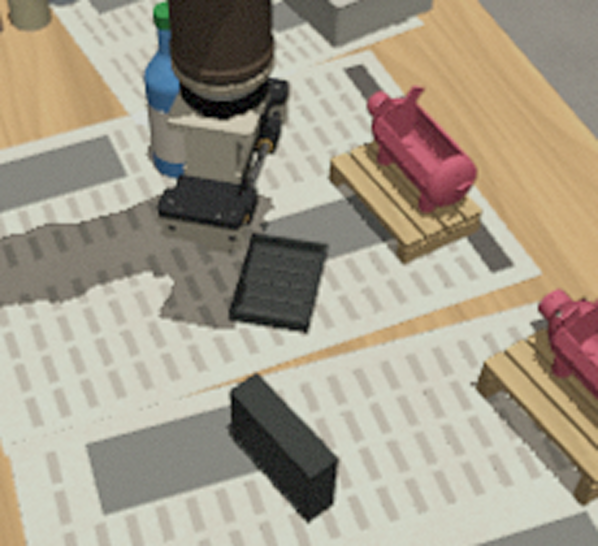

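The side view shows the shallow tray lying flat, open side up, at about (325,178) in the full image. Now the deep one.

```bash
python3 -m creep '[{"translation":[0.02,0,-0.035],"rot":[0,0,0],"jaw":0.06},{"translation":[0.02,0,-0.035],"rot":[0,0,0],"jaw":0.06}]' ; python3 d.py .395 -.1145 .14 .2455
```

```text
clock: 4.63
position: [0.4558, 0.1526, 0.1562]
ee_rot: [-0.93, -2.997, 0.006]
force: [0.7, 0.5, -0.4]
width: 0.654
t 4.63 pos [0.4558 0.1526 0.1562] yaw -0.6019 tilt 0.29 F [ 0.7  0.5 -0.4] w 0.654
shift mm now-axes [-101.2 -254.5   17.3] target-axes [ 123.9 -244.4   16.2] rot deg [ -0.22  -0.21 -48.55]
```

```bash
python3 -m creep '[{"translation":[-0.0127,-0.0318,0],"rot":[0,0,0],"jaw":0.06},{"translation":[-0.0127,-0.0318,0],"rot":[0,0,0],"jaw":0.06},{"translation":[-0.0127,-0.0318,0],"rot":[0,0,0],"jaw":0.06},{"translation":[-0.0127,-0.0318,0],"rot":[0,0,0],"jaw":0.06},{"translation":[-0.0127,-0.0318,0],"rot":[0,0,0],"jaw":0.06},{"translation":[-0.0127,-0.0318,0],"rot":[0,0,0],"jaw":0.06},{"translation":[-0.0127,-0.0318,0],"rot":[0,0,0],"jaw":0.06},{"translation":[-0.0127,-0.0318,0],"rot":[0,0,0],"jaw":0.06},{"translation":[0,0,0],"rot":[0,0,-7],"jaw":0.06},{"translation":[0,0,0],"rot":[0,0,-7],"jaw":0.06},{"translation":[0,0,0],"rot":[0,0,-7],"jaw":0.06},{"translation":[0,0,0],"rot":[0,0,-7],"jaw":0.06}]' ;python3 -m creep '[{"translation":[0,0,0],"rot":[0,0,-7],"jaw":0.06},{"translation":[0,0,0],"rot":[0,0,-7],"jaw":0.06},{"translation":[0,0,0],"rot":[0,0,-6.6],"jaw":0.06},{"translation":[0,0,0],"rot":[0,0,0],"jaw":0.06}]'; python3 d.py .395 -.1145 .088 .2455
```

```text
clock: 5.63
position: [0.3971, -0.1139, 0.1573]
ee_rot: [0.166, 3.137, 0.0]
force: [-0.5, 0.5, -0.1]
width: 0.657
clock: 5.97
position: [0.3972, -0.1136, 0.1573]
ee_rot: [-0.398, 3.116, 0.0]
force: [-0.2, 0.3, 0.3]
width: 0.653
t 5.97 pos [ 0.3972 -0.1136  0.1573] yaw 0.2541 tilt 0.01 F [-0.2  0.3  0.3] w 0.653
shift mm now-axes [ 2.3 -0.3 69.3] target-axes [ 2.3 -0.3 69.3] rot deg [0.   0.01 0.49]
```

```bash
python3 -m creep '[{"translation":[0,0,0.025],"rot":[0,0,0.5],"jaw":0.06},{"translation":[0,0,0.025],"rot":[0,0,0],"jaw":0.06},{"translation":[0,0,0.019],"rot":[0,0,0],"jaw":0.06},{"translation":[0,0,0],"rot":[0,0,0],"jaw":0.06},{"translation":[-0.006,0,0],"rot":[0,0,0],"jaw":0.06},{"translation":[-0.006,0,0],"rot":[0,0,0],"jaw":0.06},{"translation":[-0.006,0,0],"rot":[0,0,0],"jaw":0.06},{"translation":[-0.006,0,0],"rot":[0,0,0],"jaw":0.06},{"translation":[-0.002,0,0],"rot":[0,0,0],"jaw":0.06},{"translation":[-0.002,0,0],"rot":[0,0,0],"jaw":0.06},{"translation":[-0.002,0,0],"rot":[0,0,0],"jaw":0.06},{"translation":[-0.002,0,0],"rot":[0,0,0],"jaw":0.06}]'; python3 d.py
python3 - <<'E'
from fit import *
from cell import optics
for n in ("side",):
    im=optics.get_image(n)[:,:,::-1]
    cv2.imwrite("pics/side5full.png",im)
    b=im[120:300,220:450]
    cv2.imwrite(f"pics/{n}5.png",cv2.resize(b,None,fx=2.6,fy=2.6,interpolation=2))
E
```

```text
clock: 6.97
position: [0.4283, -0.1059, 0.0883]
ee_rot: [0.376, -3.119, -0.0]
force: [-0.1, -0.3, 0.1]
width: 0.654
t 6.97 pos [ 0.4283 -0.1059  0.0883] yaw 0.2398 tilt 0.01 F [-0.1 -0.3  0.1] w 0.654
```

View pics/side5.png

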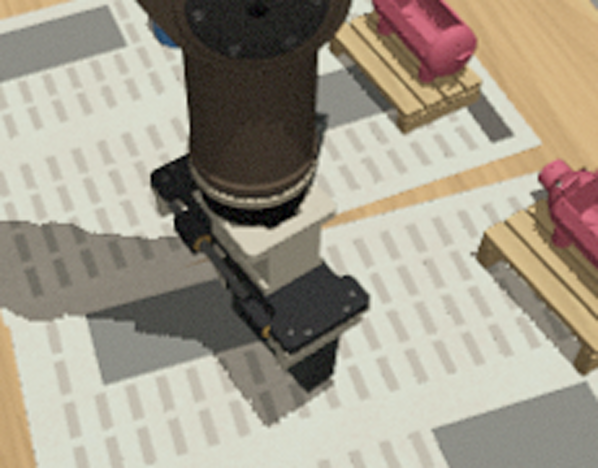

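```bash
python3 -m creep '[{"translation":[-0.002,0,0],"rot":[0,0,0],"jaw":0.06},{"translation":[-0.002,0,0],"rot":[0,0,0],"jaw":0.06},{"translation":[-0.002,0,0],"rot":[0,0,0],"jaw":0.06},{"translation":[-0.002,0,0],"rot":[0,0,0],"jaw":0.06},{"translation":[-0.002,0,0],"rot":[0,0,0],"jaw":0.06},{"translation":[-0.002,0,0],"rot":[0,0,0],"jaw":0.06},{"translation":[-0.002,0,0],"rot":[0,0,0],"jaw":0.06},{"translation":[-0.002,0,0],"rot":[0,0,0],"jaw":0.06},{"translation":[-0.002,0,0],"rot":[0,0,0],"jaw":0.06}]'; python3 d.py
python3 - <<'E'
from fit import *
from cell import optics
im=optics.get_image("scene")[:,:,::-1]
cv2.imwrite("pics/scene6.png",cv2.resize(im[120:290,220:450],None,fx=2.6,fy=2.6,interpolation=2))
E
```

```text
clock: 7.77
position: [0.446, -0.1016, 0.0882]
ee_rot: [-0.376, 3.119, 0.0]
force: [0.4, 0.5, 0.6]
width: 0.657
t 7.77 pos [ 0.446  -0.1016  0.0882] yaw 0.2399 tilt 0.01 F [0.4 0.5 0.6] w 0.657
```

View pics/scene6.png

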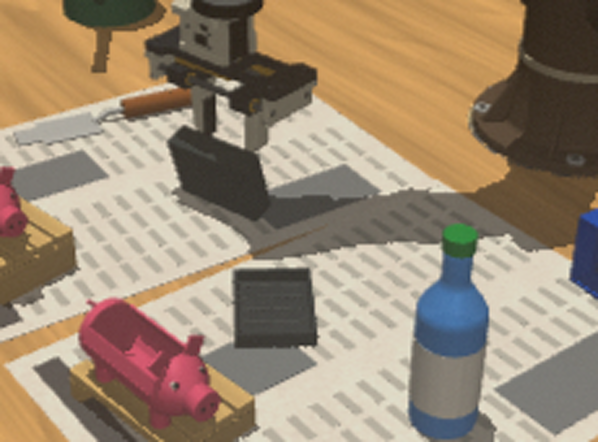

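The tray is tilting over at about (305,187) in the full scene image, so I'll keep pushing.

```bash
python3 -m creep '[{"translation":[-0.002,0,0],"rot":[0,0,0],"jaw":0.06},{"translation":[-0.002,0,0],"rot":[0,0,0],"jaw":0.06},{"translation":[-0.002,0,0],"rot":[0,0,0],"jaw":0.06},{"translation":[-0.002,0,0],"rot":[0,0,0],"jaw":0.06},{"translation":[-0.002,0,0],"rot":[0,0,0],"jaw":0.06},{"translation":[-0.002,0,0],"rot":[0,0,0],"jaw":0.06},{"translation":[0,0,0],"rot":[0,0,0],"jaw":0.06}]'; python3 d.py
python3 - <<'E'
from fit import *
from cell import optics
im=optics.get_image("scene")[:,:,::-1]
cv2.imwrite("pics/scene7.png",cv2.resize(im[120:290,220:450],None,fx=2.6,fy=2.6,interpolation=2))
E
```

```text
clock: 8.4
position: [0.4579, -0.0987, 0.0883]
ee_rot: [-0.376, 3.119, -0.0]
force: [0.3, -0.2, 0.0]
width: 0.653
t 8.4 pos [ 0.4579 -0.0987  0.0883] yaw 0.2402 tilt 0.02 F [ 0.3 -0.2  0. ] w 0.653
```

View pics/scene7.png

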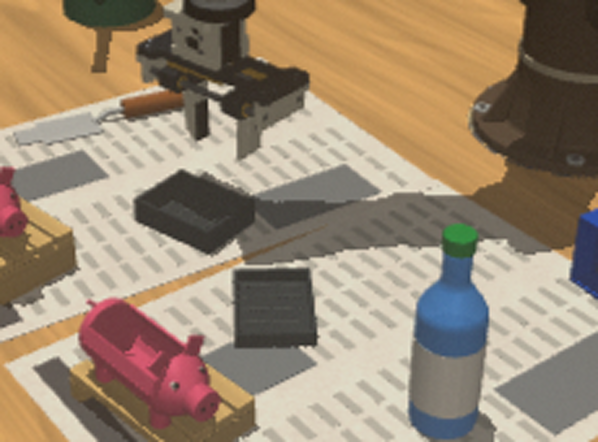

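Both trays now lie flat, at about (297,201) and (325,238) in the scene image. I'll back off and fit their poses.

```bash
python3 -m creep '[{"translation":[0.02,0,-0.03],"rot":[0,0,0],"jaw":0.06},{"translation":[0.03,0,-0.025],"rot":[0,0,0],"jaw":0.06},{"translation":[0.03,0,-0.025],"rot":[0,0,0],"jaw":0.06},{"translation":[0,0,0],"rot":[0,0,0],"jaw":0.06}]'; python3 d.py
cat > flat.py <<'E'
import sys
from fit import *
from cell import optics
from scipy.optimize import minimize
def run(tag,jobs,which={"scene","side"},thr=85):
    C=cams();I={n:optics.get_image(n)[:,:,::-1].copy() for n in C}
    out={}
    for nm,x0,D in jobs:
        M={}
        for n in C:
            if n not in which: continue
            g=I[n].max(2);w=hullmask(C[n],flat_pts(*x0,D))
            w=cv2.dilate((w>0).astype(np.uint8),np.ones((21,21)))
            m=((g<thr)&(w>0)).astype(np.uint8)
            nn,l,st,_=cv2.connectedComponentsWithStats(m);k=1+np.argmax(st[1:,4]);M[n]=(l==k).astype(np.uint8)
            M[n]=cv2.morphologyEx(M[n],cv2.MORPH_CLOSE,np.ones((5,5))).astype(float)
        cost=lambda p:sum(np.abs(hullmask(C[n],flat_pts(*p,D))-M[n]).sum() for n in M)
        best=min((minimize(cost,[x0[0],x0[1],x0[2]+dy],method="Nelder-Mead",options=dict(initial_simplex=[[x0[0],x0[1],x0[2]+dy],[x0[0]+.01,x0[1],x0[2]+dy],[x0[0],x0[1]+.01,x0[2]+dy],[x0[0],x0[1],x0[2]+dy+.1]])) for dy in (-.15,0,.15)),key=lambda r:r.fun)
        print(nm,best.x.round(4),round(best.fun),{n:int(M[n].sum()) for n in M});out[nm]=best.x
        for n in C:
            cv2.polylines(I[n],[cv2.convexHull(proj(C[n],flat_pts(*best.x,D)).astype(np.float32)).astype(np.int32)],True,(0,255,255))
    cv2.imwrite(f"pics/{tag}_a.png",cv2.resize(I["scene"][140:300,180:420],None,fx=2.6,fy=2.6,interpolation=2))
    cv2.imwrite(f"pics/{tag}_b.png",cv2.resize(I["side"][90:290,260:500],None,fx=2.6,fy=2.6,interpolation=2))
    return out
E
python3 -c '
from flat import *
run("g",[("shallow",(.528,.102,-.6),.016),("deep",(.506,-.087,.245),.03)])'
```

```text
clock: 8.78
position: [0.3759, -0.1195, 0.1711]
ee_rot: [-0.371, 3.118, 0.0]
force: [-0.2, 0.1, -0.6]
width: 0.649
t 8.78 pos [ 0.3759 -0.1195  0.1711] yaw 0.2366 tilt 0.08 F [-0.2  0.1 -0.6] w 0.649
shallow [ 0.5273  0.1028 -0.6106] 675 {'scene': 888, 'side': 945}
deep [ 0.5034 -0.0818  0.3007] 713 {'scene': 907, 'side': 2120}
```

View pics/g_a.png

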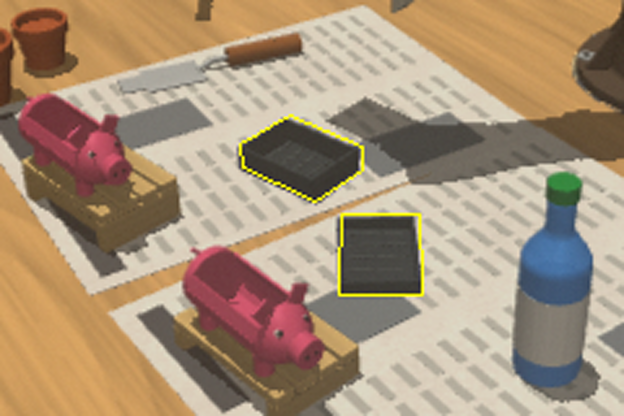

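View pics/g_b.png

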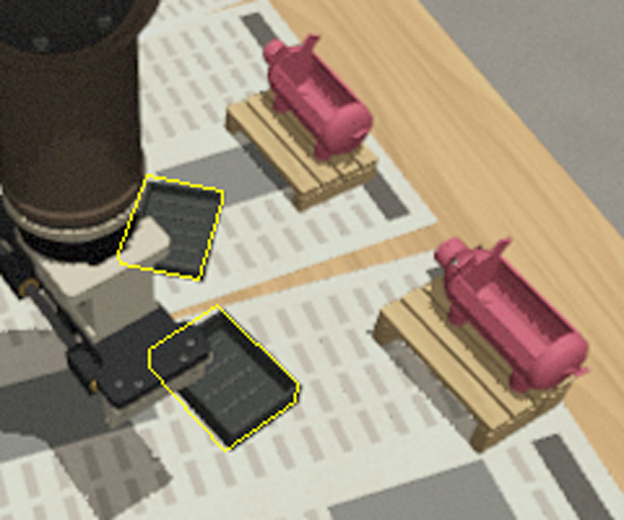

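```bash
python3 - <<'E'
from flat import *
run("g2",[("deep",(.506,-.087,.245),.03)],{"scene"})
c=optics.camera_info("wrist");im=optics.get_image("wrist")[:,:,::-1].copy()
cv2.imwrite("pics/w2raw.png",im)
for q,col in (((.5066,-.0866,.245),(0,255,255)),((.5034,-.0818,.3007),(0,255,0))):
    P=flat_pts(*q,.03)
    for a in range(8):
        for b in range(a):
            if bin(a^b).count("1")==1: r=proj(c,P[[a,b]]); cv2.line(im,*[tuple(int(v) for v in s) for s in r],col,1)
cv2.imwrite("pics/w2.png",im)
E
```

```text
deep [ 0.5078 -0.0848  0.2586] 140 {'scene': 906}
```

View pics/w2.png

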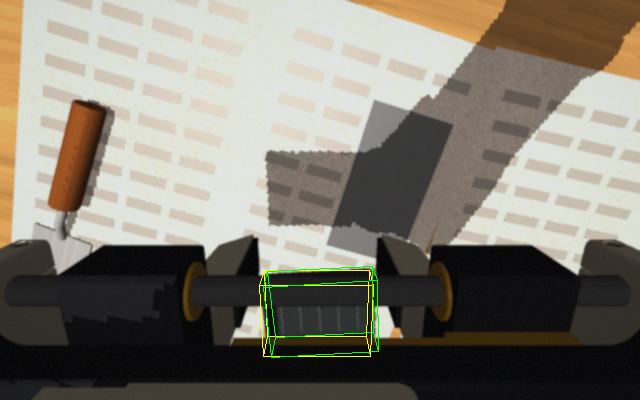

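```bash
python3 d.py .4857 -.0910 .07 .252
```

```text
t 9.03 pos [ 0.3802 -0.1175  0.1677] yaw 0.2406 tilt 0.02 F [ 0.4 -0.1 -0.1] w 0.654
shift mm now-axes [-108.8    0.6   97.7] target-axes [-108.7   -0.6   97.7] rot deg [ 0.01 -0.02 -0.65]
```

```bash
python3 -m creep '[{"translation":[-0.036,0,0.01],"rot":[0,0,-0.65],"jaw":0.043},{"translation":[-0.036,0,0.02],"rot":[0,0,0],"jaw":0.043},{"translation":[-0.036,0,0.03],"rot":[0,0,0],"jaw":0.043},{"translation":[0,0,0.038],"rot":[0,0,0],"jaw":0.043},{"translation":[0,0,0],"rot":[0,0,0],"jaw":0.043},{"translation":[0,0,0],"rot":[0,0,0],"jaw":0.043}]' 6;  python3 d.py .4857 -.0910 .024 .252
python3 - <<'E'
from fit import *
from cell import optics
im=optics.get_image("scene")[:,:,::-1]
cv2.imwrite("pics/scene8.png",cv2.resize(im[120:290,220:450],None,fx=2.6,fy=2.6,interpolation=2))
im=optics.get_image("wrist")[:,:,::-1]
cv2.imwrite("pics/w8.png",im)
E
```

```text
clock: 9.53
position: [0.4788, -0.0919, 0.071]
ee_rot: [0.394, -3.11, -0.002]
force: [-0.2, -0.3, 0.5]
width: 0.468
t 9.53 pos [ 0.4788 -0.0919  0.071 ] yaw 0.2519 tilt 0.4 F [-0.2 -0.3  0.5] w 0.468
shift mm now-axes [-7.3 -0.9 47. ] target-axes [-6.9 -0.8 47. ] rot deg [ 0.11 -0.39 -0.01]
```

View pics/scene8.png

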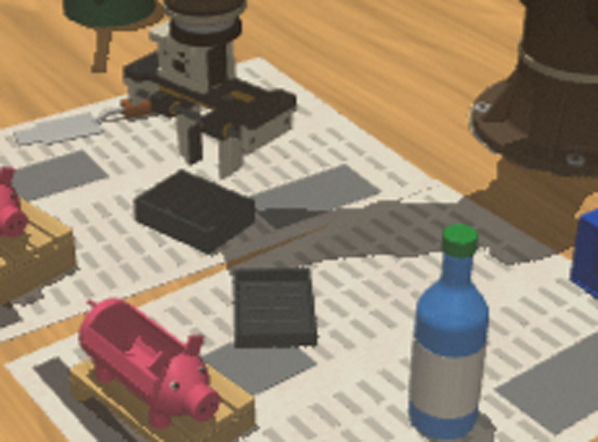

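View pics/w8.png

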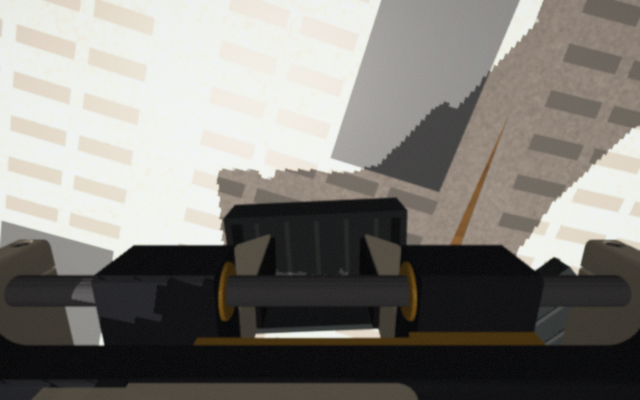

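```bash
python3 d.py .4857 -.0910 .024 .252; python3 -m creep '[{"translation":[-0.001,0,0.015],"rot":[0,0,0],"jaw":0.043},{"translation":[0,0,0.015],"rot":[0,0,0],"jaw":0.043},{"translation":[0,0,0.015],"rot":[0,0,0],"jaw":0.043},{"translation":[0,0,0],"rot":[0,0,0],"jaw":0.043}]';  python3 d.py .4857 -.0910 .024 .252
```

```text
t 9.63 pos [ 0.4805 -0.0926  0.074 ] yaw 0.2509 tilt 0.04 F [-0.3 -0.1  0.2] w 0.469
shift mm now-axes [-5.5  0.3 50. ] target-axes [-5.5  0.3 50. ] rot deg [ 0.   -0.04 -0.06]
clock: 9.97
position: [0.4814, -0.0922, 0.0287]
ee_rot: [-0.393, 3.116, 0.0]
force: [-0.1, -0.1, 0.1]
width: 0.466
t 9.97 pos [ 0.4814 -0.0922  0.0287] yaw 0.2509 tilt 0.03 F [-0.1 -0.1  0.1] w 0.466
shift mm now-axes [-4.5  0.1  4.7] target-axes [-4.5  0.1  4.7] rot deg [ 0.    0.03 -0.06]
```

```bash
python3 -m creep '[{"translation":[-0.003,0,0.004],"rot":[0,0,0],"jaw":0.043},{"translation":[0,0,0],"rot":[0,0,0],"jaw":0.07},{"translation":[0,0,0],"rot":[0,0,0],"jaw":0.07},{"translation":[0,0,0],"rot":[0,0,0],"jaw":0.07},{"translation":[0,0,0],"rot":[0,0,0],"jaw":0.07},{"translation":[0,0,0],"rot":[0,0,0],"jaw":0.07}]' 8;  python3 d.py
python3 - <<'E'
from flat import *
run("g3",[("deep",(.508,-.0855,.252),.03)],{"scene"})
E
```

```text
clock: 10.47
position: [0.4848, -0.0915, 0.0251]
ee_rot: [-0.393, 3.116, -0.0]
force: [-0.3, -0.0, 6.5]
width: 0.718
t 10.47 pos [ 0.4848 -0.0915  0.0251] yaw 0.2511 tilt 0.05 F [-0.3 -0.   6.5] w 0.718
deep [ 0.5016 -0.0891  0.2335] 569 {'scene': 1340}
```

View pics/g3_a.png

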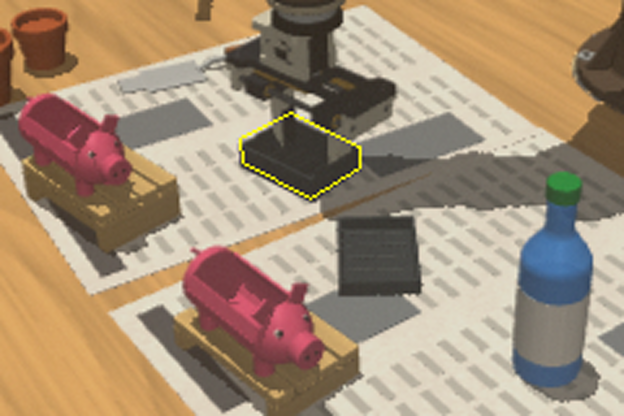

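```bash
python3 -m creep '[{"translation":[0,0,-0.001],"rot":[0,0,0],"jaw":0.07},{"translation":[0,0,0],"rot":[0,0,0],"jaw":0.07}]';  python3 d.py .675 -.1535 .026 .12
```

```text
clock: 10.73
position: [0.4844, -0.0914, 0.0257]
ee_rot: [-0.394, 3.117, -0.0]
force: [1.2, 0.3, -0.6]
width: 0.72
t 10.73 pos [ 0.4844 -0.0914  0.0257] yaw 0.2513 tilt 0.01 F [ 1.2  0.3 -0.6] w 0.72
shift mm now-axes [-169.2 -107.6   -0.3] target-axes [-181.8  -84.5   -0.3] rot deg [-0.    0.01  7.52]
```

```bash
python3 d.py .5903 -.1638 .026 .12
```

```text
t 10.73 pos [ 0.4844 -0.0914  0.0257] yaw 0.2513 tilt 0.01 F [ 1.2  0.3 -0.6] w 0.72
shift mm now-axes [-84.6 -96.5  -0.3] target-axes [-96.5 -84.6  -0.3] rot deg [-0.    0.01  7.52]
```

```bash
python3 -m creep '[{"translation":[-0.0045,-0.005,0],"rot":[0,0,0],"jaw":0.07},{"translation":[-0.009,-0.0102,0],"rot":[0,0,0],"jaw":0.07},{"translation":[-0.009,-0.0102,0],"rot":[0,0,0],"jaw":0.07},{"translation":[-0.009,-0.0102,0],"rot":[0,0,0],"jaw":0.07},{"translation":[-0.009,-0.0102,0],"rot":[0,0,0],"jaw":0.07},{"translation":[-0.009,-0.0102,0],"rot":[0,0,0],"jaw":0.07},{"translation":[-0.009,-0.0102,0],"rot":[0,0,0],"jaw":0.07},{"translation":[-0.009,-0.0102,0],"rot":[0,0,0],"jaw":0.07},{"translation":[-0.009,-0.0102,0],"rot":[0,0,0],"jaw":0.07},{"translation":[-0.008,-0.01,0],"rot":[0,0,3.7],"jaw":0.07},{"translation":[0,0,0],"rot":[0,0,3.7],"jaw":0.07},{"translation":[0,0,0],"rot":[0,0,0],"jaw":0.07}]'; python3 -m creep '[{"translation":[0,0,0],"rot":[0,0,0],"jaw":0.07}]'; python3 d.py .5903 -.1638 .026 .12
python3 - <<'E'
from flat import *
run("g4",[("deep",(.6135,-.161,.12),.03)],{"scene"})
im=optics.get_image("wrist")[:,:,::-1]
cv2.imwrite("pics/w9.png",im)
E
```

```text
clock: 11.73
position: [0.5911, -0.1648, 0.0253]
ee_rot: [-0.186, 3.136, -0.001]
force: [0.8, -0.4, 1.8]
width: 0.723
clock: 11.82
position: [0.5904, -0.1641, 0.0253]
ee_rot: [0.195, -3.135, 0.0]
force: [0.2, 0.4, -1.4]
width: 0.723
t 11.82 pos [ 0.5904 -0.1641  0.0253] yaw 0.124 tilt 0.02 F [ 0.2  0.4 -1.4] w 0.723
shift mm now-axes [ 0.   0.3 -0.7] target-axes [ 0.   0.3 -0.7] rot deg [-0.01 -0.02  0.23]
deep [ 0.597  -0.1685 -0.0443] 554 {'scene': 1056}
```

View pics/g4_a.png

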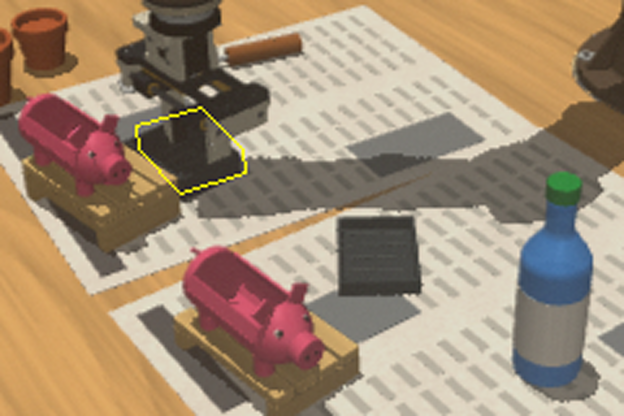

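View pics/g4_b.png

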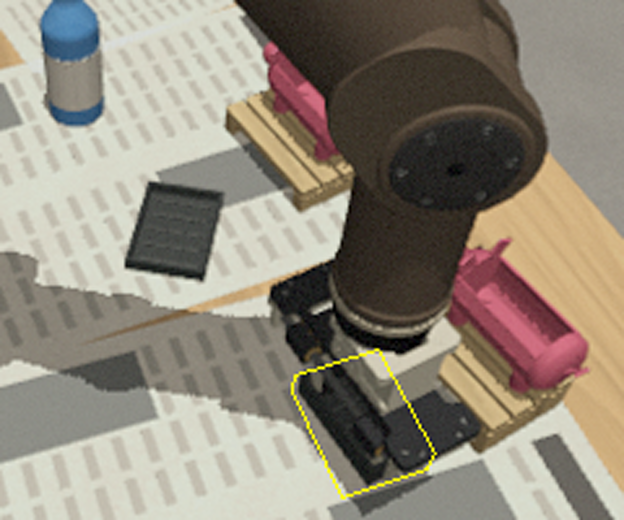

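View pics/w9.png

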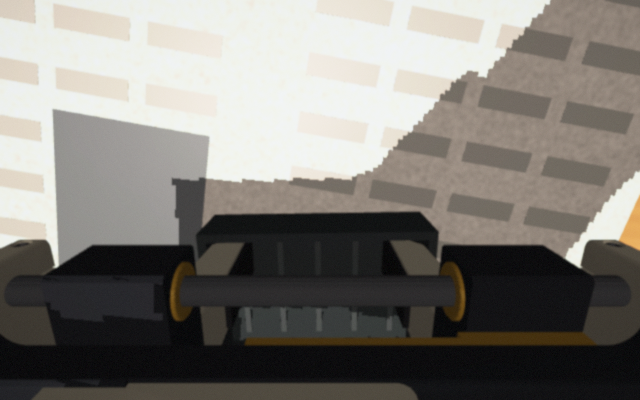

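```bash
python3 - <<'E'
from fit import *
a=cv2.imread("pics/scene0.png")[170:310,180:325];b=cv2.imread("pics/side0.png")[95:265,340:490]
cv2.imwrite("pics/e1.png",cv2.resize(a[:75,:80],None,fx=7.5,fy=7.5,interpolation=2));cv2.imwrite("pics/e2.png",cv2.resize(b[80:,50:],None,fx=6.5,fy=6.5,interpolation=2))
E
```

```text
(no output)
```

View pics/e1.png

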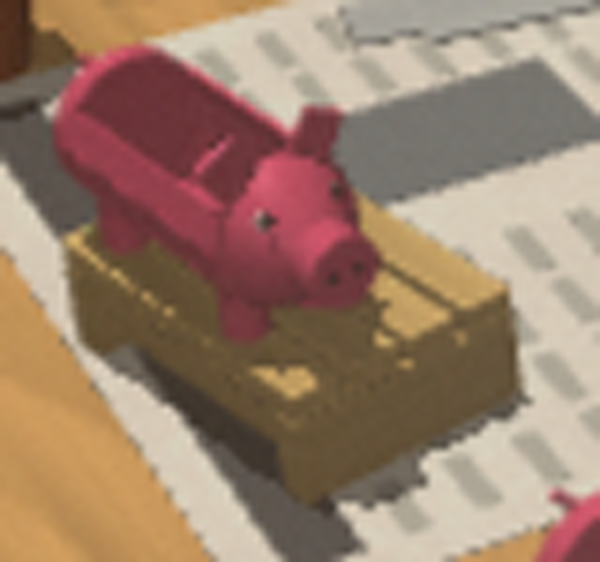

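View pics/e2.png

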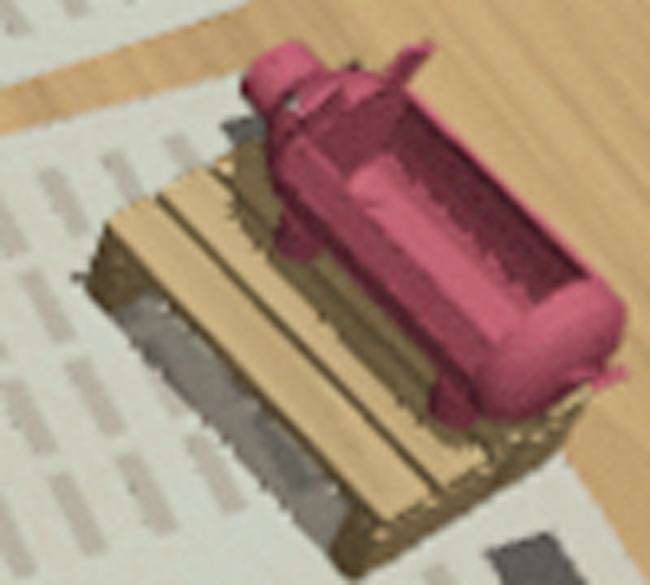

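```bash
cat > st.py <<'E'
from fit import *
def fitst(C,top,A,B,oA,oB,x0):
    def f(p):
        r=[]
        for n,S,o in (("scene",A,oA),("side",B,oB)):
            for (i,z),v in S.items():
                r.append(proj(C[n],deck(*p[:3],top if z else 0.0)[i])[0]-(o[0]+(v[0]+.5)/o[2]-.5,o[1]+(v[1]+.5)/o[2]-.5))
        return np.concatenate(r)
    r=least_squares(f,x0,loss="soft_l1");c,s=np.cos(r.x[2]),np.sin(r.x[2])
    print(r.x.round(4),"home",r.x[0]-.017*c,r.x[1]-.017*s);print(f(r.x).reshape(-1,2).round(1).tolist())
    return r.x
E
python3 - <<'E'
from st import *
C=cams()
A={(2,1):(65,237),(3,1):(280,425),(1,1):(510,298),(3,0):(305,503),(1,0):(522,392)}
B={(1,1):(107,222),(0,1):(375,525),(2,1):(590,395),(0,0):(350,578),(1,0):(90,292)}
p=fitst(C,.048,A,B,(180,170,7.5),(390,175,6.5),(.705,-.15,.12))
for n,o,f in (("scene",(180,170,7.5),"e1"),("side",(390,175,6.5),"e2")):
    im=cv2.imread(f"pics/{f}.png")
    for top in (.048,0):
        q=(proj(C[n],deck(*p,top))-np.array(o[:2])+.5)*o[2]-.5
        cv2.polylines(im,[q[[0,1,3,2]].astype(np.int32)],True,(0,255,255))
    cv2.imwrite(f"pics/{f}o.png",im)
E
```

```text
[ 0.7088 -0.1482  0.1646] home 0.6920036990792978 -0.15102622952054037
[[-0.0, -0.7], [0.9, -3.7], [0.2, -1.3], [-0.2, 0.7], [0.1, 0.6], [0.2, -1.4], [1.0, -0.7], [1.1, 0.1], [-0.5, 1.7], [-0.5, -0.6]]
```

View pics/e1o.png

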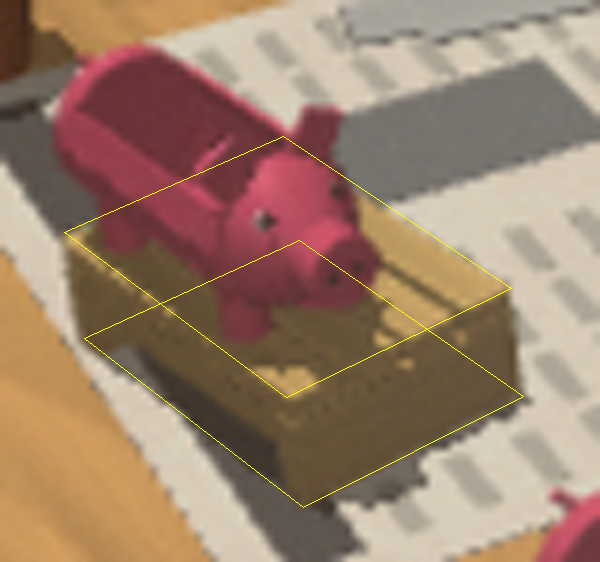

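View pics/e2o.png

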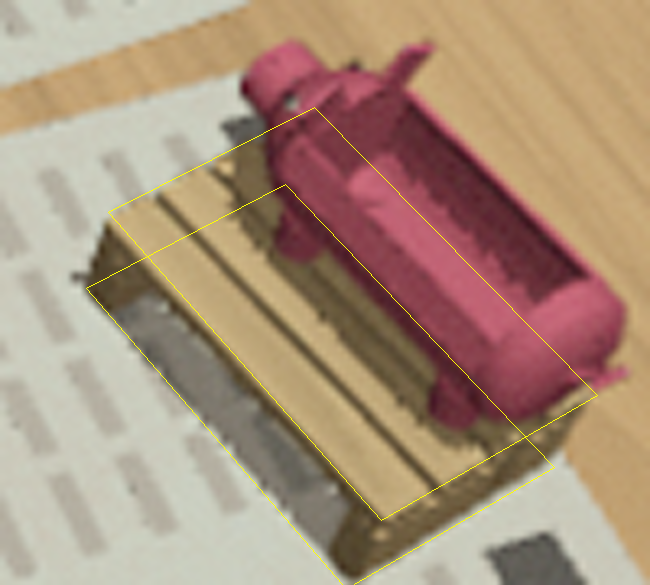

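```bash
python3 d.py .595 -.167 .0255 .162
```

```text
t 11.97 pos [ 0.59   -0.1636  0.0255] yaw 0.1241 tilt 0.03 F [ 0.1 -0.2 -1.7] w 0.722
shift mm now-axes [-4.6 -3.9 -0. ] target-axes [-4.4 -4.1 -0. ] rot deg [ 0.02 -0.03 -2.17]
```

```bash
python3 -m creep '[{"translation":[-0.003,-0.004,0],"rot":[0,0,-2.2],"jaw":0.07},{"translation":[0,0,0],"rot":[0,0,0],"jaw":0.07},{"translation":[-0.005,0,0],"rot":[0,0,0],"jaw":0.07},{"translation":[-0.005,0,0],"rot":[0,0,0],"jaw":0.07},{"translation":[-0.005,0,0],"rot":[0,0,0],"jaw":0.07},{"translation":[-0.005,0,0],"rot":[0,0,0],"jaw":0.07},{"translation":[-0.005,0,0],"rot":[0,0,0],"jaw":0.07}]'; python3 d.py .6393 -.1597 .0255 .162
python3 - <<'E'
from fit import *
from cell import optics
for n in ("scene","side"):
    im=optics.get_image(n)[:,:,::-1]
    b=im[130:270,170:330] if n=="scene" else im[130:290,330:520]
    cv2.imwrite(f"pics/{n}10.png",cv2.resize(b,None,fx=4,fy=4,interpolation=2))
E
```

```text
clock: 12.55
position: [0.6191, -0.1631, 0.0255]
ee_rot: [-0.252, 3.131, 0.0]
force: [-0.3, -0.1, 0.0]
width: 0.72
t 12.55 pos [ 0.6191 -0.1631  0.0255] yaw 0.1608 tilt 0.01 F [-0.3 -0.1  0. ] w 0.72
shift mm now-axes [-20.5   0.2   0. ] target-axes [-20.5   0.1   0. ] rot deg [ 0.01  0.01 -0.07]
```

View pics/scene10.png

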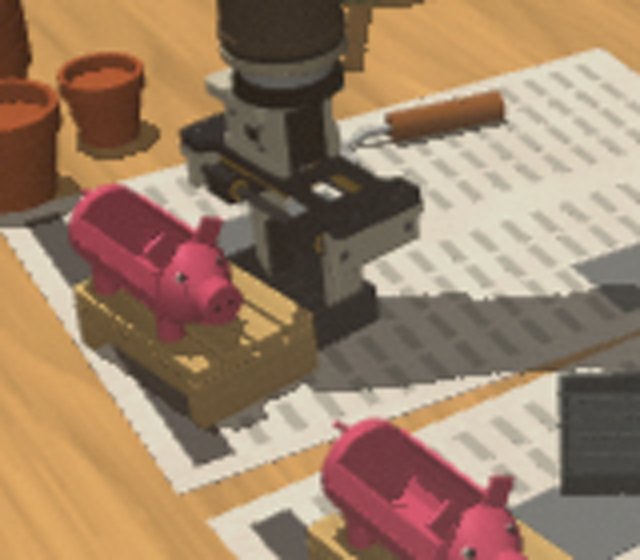

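View pics/side10.png

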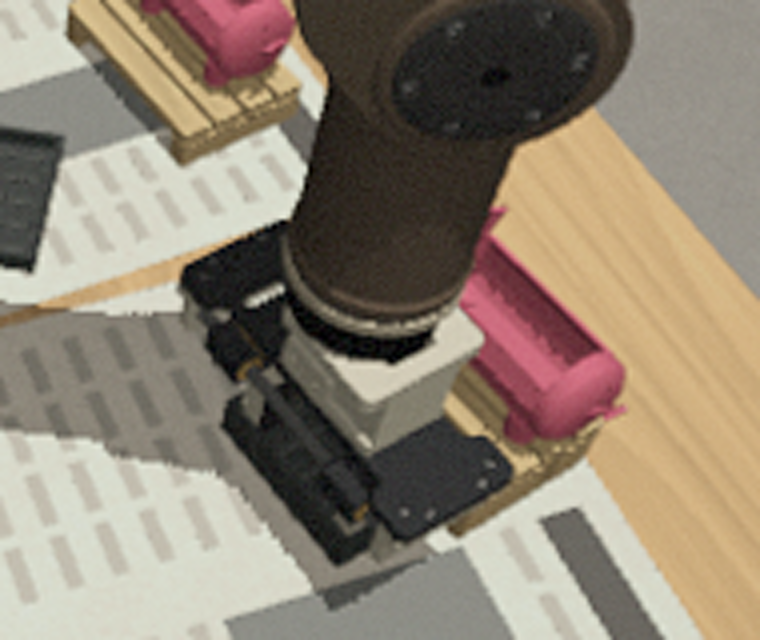

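```bash
python3 -m creep '[{"translation":[-0.005,0,0],"rot":[0,0,0],"jaw":0.07},{"translation":[-0.005,0,0],"rot":[0,0,0],"jaw":0.07},{"translation":[-0.005,0,0],"rot":[0,0,0],"jaw":0.07},{"translation":[-0.005,0,0],"rot":[0,0,0],"jaw":0.07},{"translation":[0,0,0],"rot":[0,0,0],"jaw":0.07}]'; python3 d.py .6393 -.1597 .0255 .162
python3 - <<'E'
from fit import *
from cell import optics
im=optics.get_image("scene")[:,:,::-1]
b=im[130:270,170:330] 
cv2.imwrite(f"pics/scene11.png",cv2.resize(b,None,fx=4,fy=4,interpolation=2))
cv2.imwrite("pics/w11.png",optics.get_image("wrist")[:,:,::-1])
E
```

```text
clock: 13.07
position: [0.6395, -0.1598, 0.0256]
ee_rot: [-0.253, 3.13, 0.0]
force: [-0.2, 0.6, -1.3]
width: 0.721
t 13.07 pos [ 0.6395 -0.1598  0.0256] yaw 0.1612 tilt 0.06 F [-0.2  0.6 -1.3] w 0.721
shift mm now-axes [0.2 0.2 0.1] target-axes [0.2 0.2 0.1] rot deg [-0.    0.06 -0.04]
```

View pics/scene11.png

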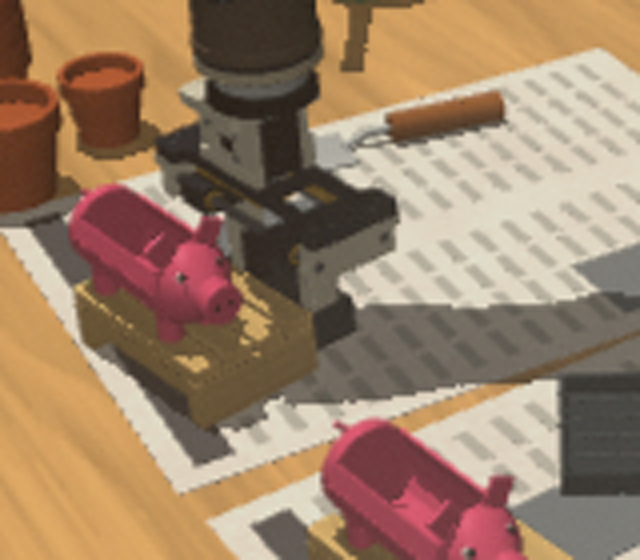

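View pics/w11.png

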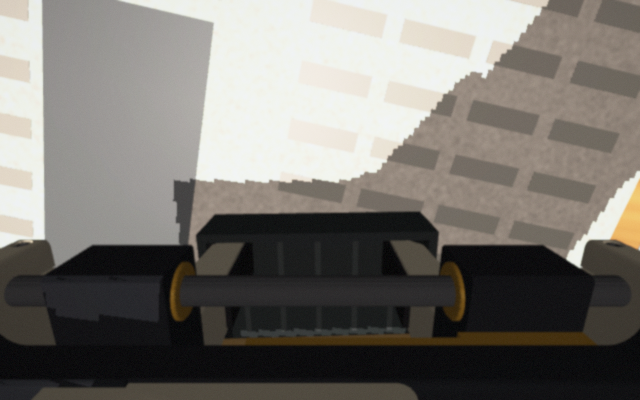

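```bash
python3 -m creep '[{"translation":[0,0,0],"rot":[0,0,0],"jaw":0.054},{"translation":[0,0,0],"rot":[0,0,0],"jaw":0.054},{"translation":[0,0,0],"rot":[0,0,0],"jaw":0.054},{"translation":[0,0,-0.02],"rot":[0,0,0],"jaw":0.054},{"translation":[0,0,-0.02],"rot":[0,0,0],"jaw":0.054},{"translation":[0,0,0],"rot":[0,0,0],"jaw":0.054},{"translation":[0.022,0,0],"rot":[0,0,0],"jaw":0.054},{"translation":[0.022,0,0],"rot":[0,0,0],"jaw":0.06},{"translation":[0,0,0],"rot":[0,0,0],"jaw":0.06},{"translation":[0,0,0.022],"rot":[0,0,0],"jaw":0.06},{"translation":[0,0,0.02],"rot":[0,0,0],"jaw":0.06},{"translation":[0,0,0],"rot":[0,0,0],"jaw":0.06}]'; python3 d.py .6393 -.1597 .0255 .162
python3 - <<'E'
from fit import *
from cell import optics
im=optics.get_image("scene")[:,:,::-1]
b=im[130:270,170:330] 
cv2.imwrite(f"pics/scene12.png",cv2.resize(b,None,fx=4,fy=4,interpolation=2))
cv2.imwrite("pics/w12.png",optics.get_image("wrist")[:,:,::-1])
E
```

```text
clock: 14.17
position: [0.5927, -0.1666, 0.0204]
ee_rot: [0.252, -3.127, -0.002]
force: [-0.9, 0.6, -0.7]
width: 0.651
t 14.17 pos [ 0.5927 -0.1666  0.0204] yaw 0.1606 tilt 0.27 F [-0.9  0.6 -0.7] w 0.651
shift mm now-axes [-47.1  -0.6  -5.3] target-axes [-47.1  -0.7  -5.1] rot deg [ 0.11 -0.25 -0.08]
```

View pics/scene12.png

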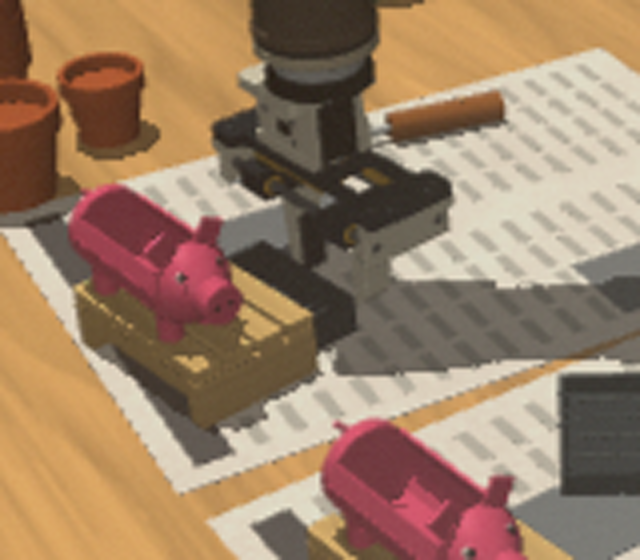

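View pics/w12.png

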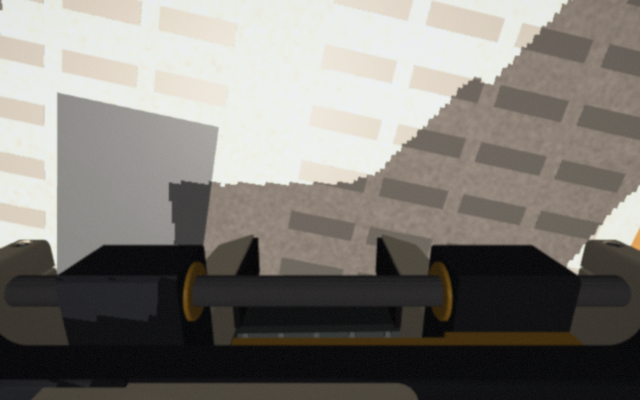

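```bash
python3 -m creep '[{"translation":[-0.005,0,-0.002],"rot":[0,0,0],"jaw":0.06},{"translation":[-0.005,0,0],"rot":[0,0,0],"jaw":0.06},{"translation":[-0.005,0,0],"rot":[0,0,0],"jaw":0.06},{"translation":[-0.004,0,0],"rot":[0,0,0],"jaw":0.06},{"translation":[-0.004,0,0],"rot":[0,0,0],"jaw":0.06},{"translation":[-0.004,0,0],"rot":[0,0,0],"jaw":0.06},{"translation":[-0.004,0,0],"rot":[0,0,0],"jaw":0.06},{"translation":[-0.004,0,0],"rot":[0,0,0],"jaw":0.06},{"translation":[-0.004,0,0],"rot":[0,0,0],"jaw":0.06},{"translation":[0,0,0],"rot":[0,0,0],"jaw":0.06}]'; python3 d.py .6431 -.159 .0225 .162
```

```text
clock: 15.1
position: [0.6343, -0.1608, 0.0255]
ee_rot: [-0.253, 3.131, 0.0]
force: [-0.3, 0.5, 1.0]
width: 0.652
t 15.1 pos [ 0.6343 -0.1608  0.0255] yaw 0.161 tilt 0.05 F [-0.3  0.5  1. ] w 0.652
shift mm now-axes [-9.   0.3  3. ] target-axes [-9.   0.3  3. ] rot deg [-0.    0.05 -0.06]
```

```bash
python3 -m creep '[{"translation":[-0.002,0,0],"rot":[0,0,0],"jaw":0.06},{"translation":[-0.002,0,0],"rot":[0,0,0],"jaw":0.06},{"translation":[0,0,0],"rot":[0,0,0],"jaw":0.06}]'; python3 d.py .6431 -.159 .0225 .162
```

```text
clock: 15.35
position: [0.6376, -0.1604, 0.0255]
ee_rot: [-0.252, 3.131, 0.0]
force: [-0.3, -0.1, 0.1]
width: 0.657
t 15.35 pos [ 0.6376 -0.1604  0.0255] yaw 0.1606 tilt 0.02 F [-0.3 -0.1  0.1] w 0.657
shift mm now-axes [-5.7  0.5  3. ] target-axes [-5.7  0.5  3. ] rot deg [ 0.    0.02 -0.08]
```

```bash
python3 -m creep '[{"translation":[-0.002,0,0],"rot":[0,0,0],"jaw":0.06},{"translation":[-0.002,0,0],"rot":[0,0,0],"jaw":0.06},{"translation":[0,0,0],"rot":[0,0,0],"jaw":0.06}]'; python3 d.py .6431 -.159 .0225 .162
```

```text
clock: 15.6
position: [0.6397, -0.1602, 0.0254]
ee_rot: [0.251, -3.129, -0.0]
force: [-5.4, -1.3, 3.6]
width: 0.656
t 15.6 pos [ 0.6397 -0.1602  0.0254] yaw 0.1604 tilt 0.17 F [-5.4 -1.3  3.6] w 0.656
shift mm now-axes [-3.5  0.7  2.8] target-axes [-3.5  0.7  2.9] rot deg [ 0.03 -0.17 -0.09]
```

```bash
python3 -m creep '[{"translation":[-0.002,0,0],"rot":[0,0,0],"jaw":0.06},{"translation":[0,0,0],"rot":[0,0,0],"jaw":0.06}]'; python3 d.py .6431 -.159 .0225 .162
```

```text
clock: 15.77
position: [0.6398, -0.1603, 0.0251]
ee_rot: [0.251, -3.125, -0.001]
force: [-11.7, -1.9, 8.6]
width: 0.651
t 15.77 pos [ 0.6398 -0.1603  0.0251] yaw 0.1601 tilt 0.36 F [-11.7  -1.9   8.6] w 0.651
shift mm now-axes [-3.5  0.7  2.6] target-axes [-3.5  0.7  2.6] rot deg [ 0.06 -0.36 -0.11]
```

```bash
python3 - <<'E'
from fit import *
from cell import optics
im=optics.get_image("scene")[:,:,::-1]
b=im[130:270,170:330] 
cv2.imwrite(f"pics/scene13.png",cv2.resize(b,None,fx=4,fy=4,interpolation=2))
cv2.imwrite("pics/w13.png",optics.get_image("wrist")[:,:,::-1])
E
```

```text
(no output)
```

View pics/scene13.png

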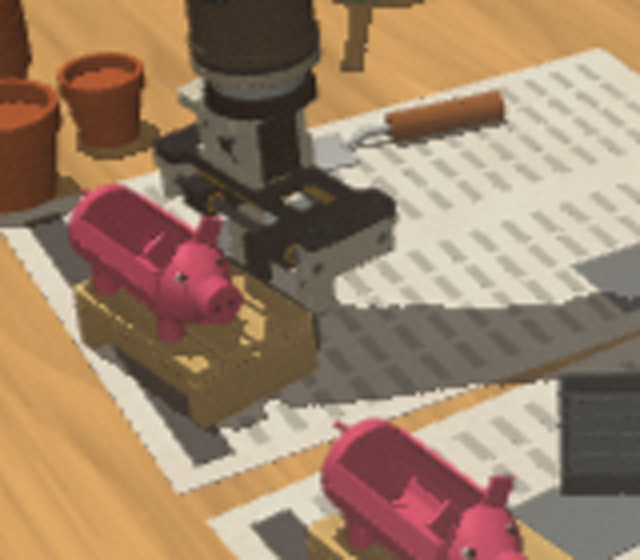

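View pics/w13.png

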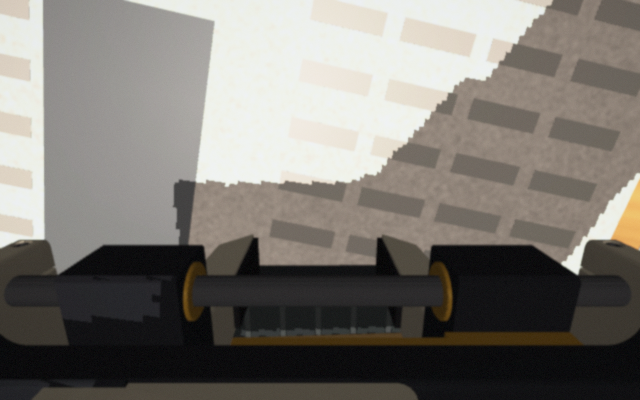

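```bash
python3 -m creep '[{"translation":[0.006,0,0],"rot":[0,0,0],"jaw":0.06},{"translation":[0.015,0,0],"rot":[0,0,0],"jaw":0.06},{"translation":[0.02,0,-0.02],"rot":[0,0,0],"jaw":0.06},{"translation":[0.02,0.01,-0.035],"rot":[0,0,0],"jaw":0.06},{"translation":[0.02,0.035,-0.01],"rot":[0,0,0],"jaw":0.06},{"translation":[0.02,0.035,0],"rot":[0,0,0],"jaw":0.06},{"translation":[0.02,0.035,0],"rot":[0,0,0],"jaw":0.06},{"translation":[0.02,0.035,0],"rot":[0,0,0],"jaw":0.06},{"translation":[0,0,0],"rot":[0,0,0],"jaw":0.06}]'; python3 d.py
python3 - <<'E'
from fit import *
from cell import optics
for n in ("scene","side"):
    im=optics.get_image(n)[:,:,::-1]
    cv2.imwrite(f"pics/{n}14full.png",im)
    b=im[170:250,180:260] if n=="scene" else im[175:265,390:490]
    cv2.imwrite(f"pics/{n}14.png",cv2.resize(b,None,fx=7,fy=7,interpolation=2))
E
```

```text
clock: 16.62
position: [0.4747, -0.0276, 0.0902]
ee_rot: [0.262, -3.126, -0.006]
force: [-1.0, 0.3, -0.9]
width: 0.655
t 16.62 pos [ 0.4747 -0.0276  0.0902] yaw 0.1672 tilt 0.33 F [-1.   0.3 -0.9] w 0.655
```

View pics/scene14.png

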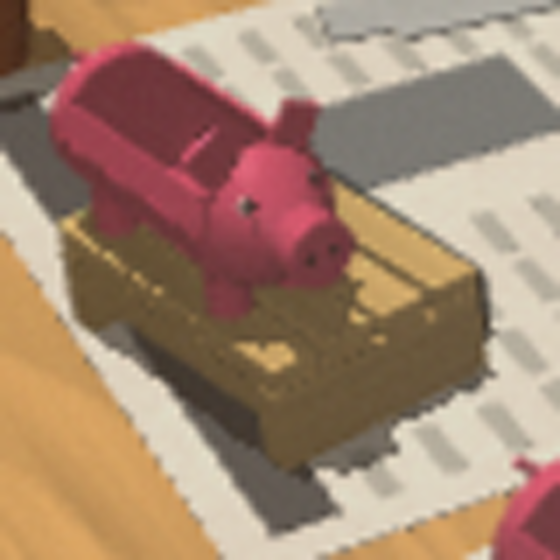

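View pics/side14.png

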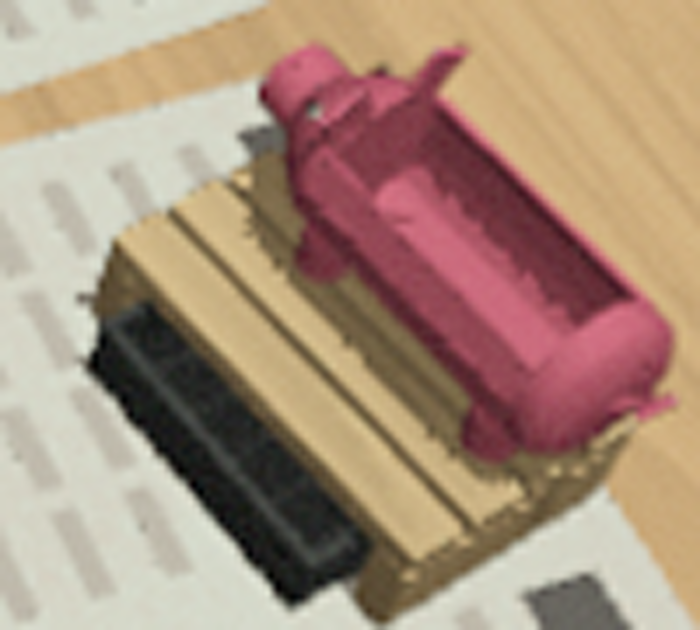

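View pics/side14full.png

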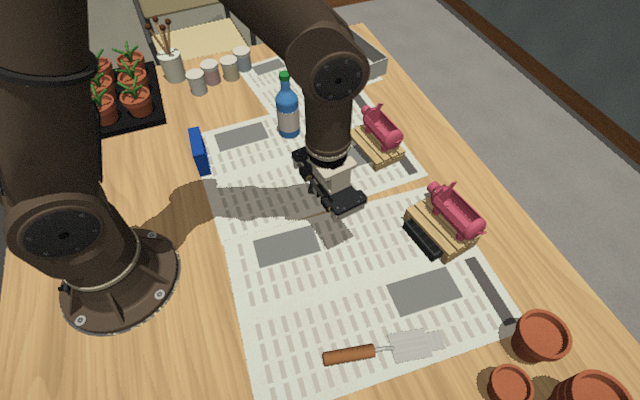

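```bash
python3 - <<'E'
from fit import *
C=cams();d=C["side"]
p=(.7088,-.1482,.1646);c,s=np.cos(p[2]),np.sin(p[2])
o=lambda v:(390+(v[0]+.5)/7-.5,175+(v[1]+.5)/7-.5)
def st(X): q=X[:2]-np.array(p[:2]);return ((q@[c,s])*1e3).round(1),((q@[-s,c])*1e3).round(1)
for n,v,z in (("nearL bottom",(92,365),0),("nearR bottom",(293,607),0),("nearL top",(97,328),.03),("nearR top",(302,560),.03),("FL deck",(115,240),.048),("FR deck",(408,562),.048),("legFL",(97,312),0),("legFR",(378,620),0)):
    print(n,st(ray(d,o(v),z)))
im=cv2.imread("pics/side14.png")
h=(p[0]-.017*c,p[1]-.017*s,p[2])
def dr(P,ed,col):
    q=(proj(d,P)-np.array([390,175])+.5)*7-.5
    for a,b in ed: cv2.line(im,tuple(q[a].astype(int)),tuple(q[b].astype(int)),col,1)
E8=[(a,b) for a in range(8) for b in range(a) if bin(a^b).count("1")==1]
dr(flat_pts(*h,.03),E8,(0,255,0))
for t in (.048,0): dr(deck(*p,t),[(0,1),(1,3),(3,2),(2,0)],(0,255,255))
cv2.imwrite("pics/s14o.png",im)
E
```

```text
nearL bottom (np.float64(-55.4), np.float64(55.0))
nearR bottom (np.float64(-56.7), np.float64(-52.4))
nearL top (np.float64(-61.1), np.float64(52.6))
nearR top (np.float64(-59.6), np.float64(-50.2))
FL deck (np.float64(-44.2), np.float64(69.6))
FR deck (np.float64(-42.1), np.float64(-73.0))
legFL (np.float64(-40.4), np.float64(71.8))
legFR (np.float64(-36.2), np.float64(-69.8))
```

View pics/s14o.png

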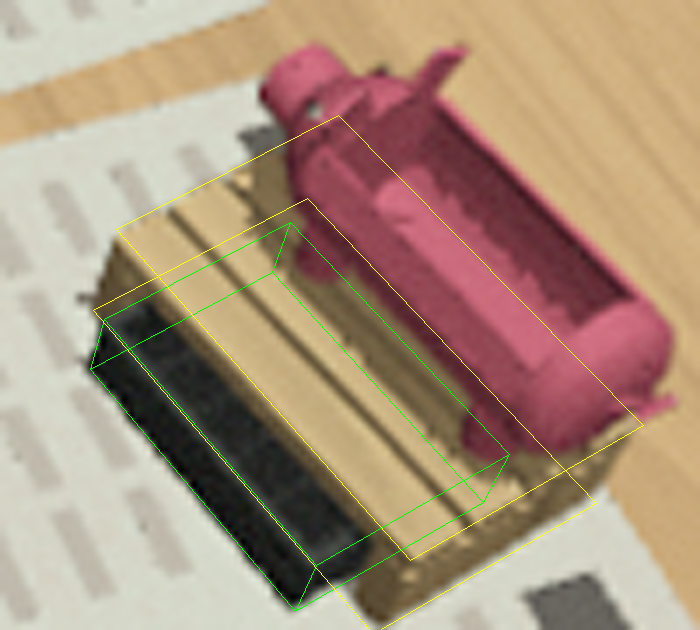

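The deep tray is home: the predicted home outline coincides with the tray to about 2 mm, and the push met a firm stop. Next I'll refine the low stand pose for the shallow tray.

```bash
python3 - <<'E'
from fit import *
a=cv2.imread("pics/scene0.png")[220:310,240:325];b=cv2.imread("pics/side0.png")[95:175,340:420]
cv2.imwrite("pics/l1.png",cv2.resize(a,None,fx=6.5,fy=6.5,interpolation=2));cv2.imwrite("pics/l2.png",cv2.resize(b,None,fx=7,fy=7,interpolation=2))
E
```

```text
(no output)
```

View pics/l1.png

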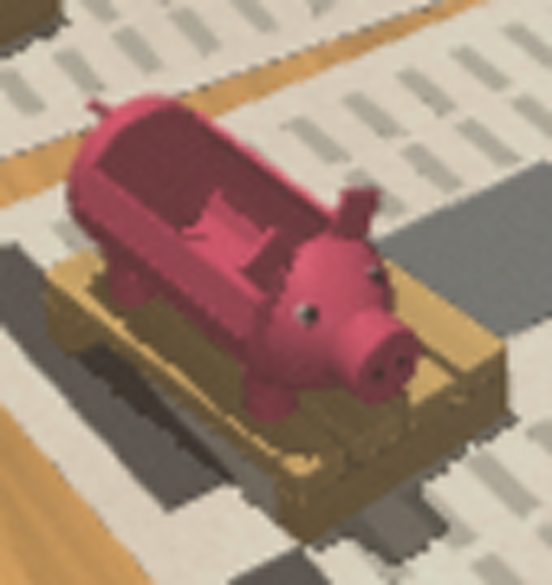

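View pics/l2.png

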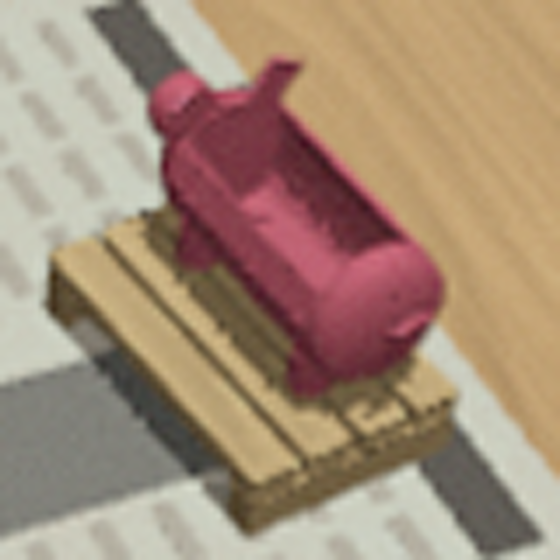

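```bash
python3 - <<'E'
from st import *
C=cams()
A={(2,1):(47,274),(3,1):(285,475),(1,1):(507,350),(3,0):(302,545),(1,0):(512,414),(2,0):(68,352)}
B={(1,1):(52,258),(0,1):(248,482),(2,1):(458,395),(0,0):(243,534),(1,0):(50,308),(2,0):(447,442)}
p=fitst(C,.033,A,B,(240,220,6.5),(340,95,7),(.69,.16,.13))
for n,o,f in (("scene",(240,220,6.5),"l1"),("side",(340,95,7),"l2")):
    im=cv2.imread(f"pics/{f}.png")
    for top in (.033,0):
        q=(proj(C[n],deck(*p,top))-np.array(o[:2])+.5)*o[2]-.5
        cv2.polylines(im,[q[[0,1,3,2]].astype(np.int32)],True,(0,255,255))
    cv2.imwrite(f"pics/{f}o.png",im)
E
```

```text
[0.688  0.1595 0.1343] home 0.6711992009369396 0.15719449429970547
[[-0.3, -1.0], [1.8, 0.5], [0.6, -0.5], [-0.1, 0.7], [-0.1, 0.4], [-2.3, -2.4], [-0.2, -1.7], [0.4, -0.2], [0.4, -0.5], [-0.2, 0.7], [-0.4, -0.3], [0.0, 1.2]]
```

View pics/l2o.png

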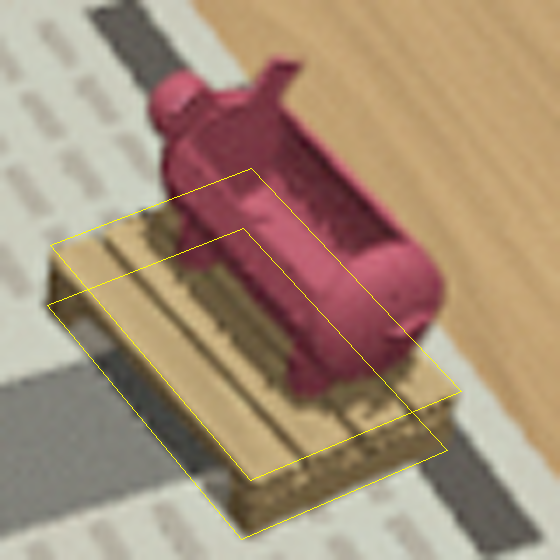

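View pics/l1o.png

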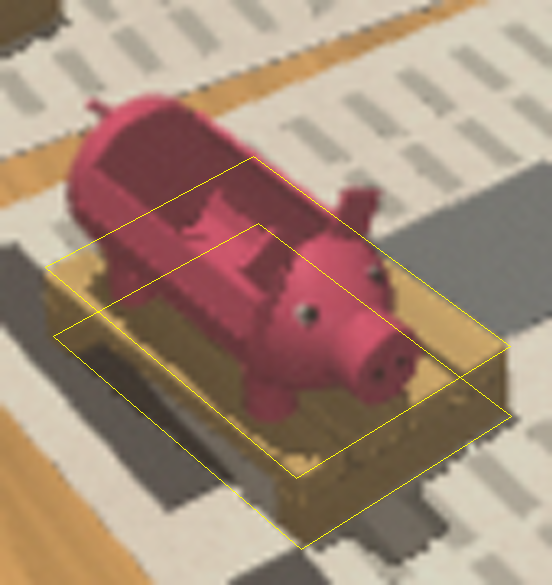

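```bash
python3 d.py .5092 .1153 .09 -.605
```

```text
t 16.72 pos [ 0.4797 -0.0324  0.091 ] yaw 0.1638 tilt 0.07 F [0.7 0.1 0.6] w 0.653
shift mm now-axes [-53.2 140.9   1.1] target-axes [ 59.7 138.3   1. ] rot deg [5.000e-02 4.000e-02 4.405e+01]
```

```bash
python3 -m creep '[{"translation":[-0.0106,0.0282,0],"rot":[0,0,0],"jaw":0.043},{"translation":[-0.0106,0.0282,0],"rot":[0,0,0],"jaw":0.043},{"translation":[-0.0106,0.0282,0],"rot":[0,0,0],"jaw":0.043},{"translation":[-0.0106,0.0282,0],"rot":[0,0,0],"jaw":0.043},{"translation":[-0.0106,0.0282,0],"rot":[0,0,0],"jaw":0.043},{"translation":[0,0,0],"rot":[0,0,7],"jaw":0.043},{"translation":[0,0,0],"rot":[0,0,7],"jaw":0.043},{"translation":[0,0,0],"rot":[0,0,7],"jaw":0.043},{"translation":[0,0,0],"rot":[0,0,7],"jaw":0.043},{"translation":[0,0,0],"rot":[0,0,7],"jaw":0.043},{"translation":[0,0,0],"rot":[0,0,7],"jaw":0.043},{"translation":[0,0,0],"rot":[0,0,2],"jaw":0.043}]'; python3 -m creep '[{"translation":[0,0,0],"rot":[0,0,0],"jaw":0.043}]'; python3 d.py .5092 .1153 .0215 -.605
python3 - <<'E'
from fit import *
from cell import optics
c=optics.camera_info("wrist");im=optics.get_image("wrist")[:,:,::-1].copy()
P=flat_pts(.5273,.1028,-.605,.016)
for a in range(8):
    for b in range(a):
        if bin(a^b).count("1")==1: q=proj(c,P[[a,b]]); cv2.line(im,*[tuple(int(v) for v in r) for r in q],(0,255,255),1)
cv2.imwrite("pics/w15.png",im)
E
```

```text
clock: 17.72
position: [0.5115, 0.1127, 0.0907]
ee_rot: [0.952, 2.992, 0.0]
force: [0.1, 1.1, 1.1]
width: 0.468
clock: 17.8
position: [0.5113, 0.1128, 0.0907]
ee_rot: [0.944, 2.995, -0.0]
force: [-0.2, 0.0, -0.2]
width: 0.468
t 17.8 pos [0.5113 0.1128 0.0907] yaw -0.6105 tilt 0.1 F [-0.2  0.  -0.2] w 0.468
shift mm now-axes [ 3.3  0.8 69.2] target-axes [ 3.2  0.9 69.2] rot deg [ 0.02  0.1  -0.31]
```

View pics/w15.png

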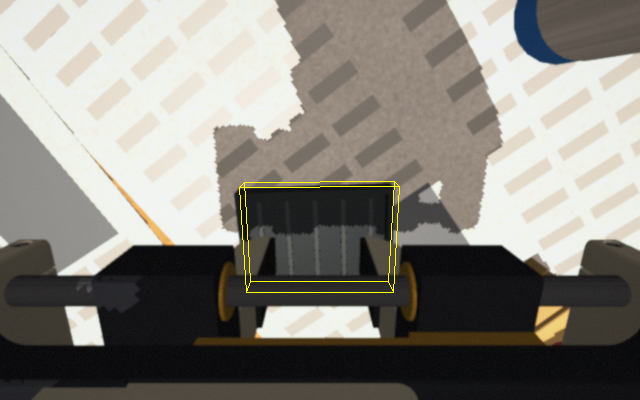

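```bash
python3 -m creep '[{"translation":[0,0,0.02],"rot":[0,0,0],"jaw":0.043},{"translation":[0,0,0.02],"rot":[0,0,0],"jaw":0.043},{"translation":[0,0,0.015],"rot":[0,0,0],"jaw":0.043},{"translation":[0,0,0.01],"rot":[0,0,0],"jaw":0.043},{"translation":[0,0,0],"rot":[0,0,0],"jaw":0.043}]' 8;  python3 d.py .5092 .1153 .0215 -.605
```

```text
clock: 18.27
position: [0.5092, 0.1129, 0.0239]
ee_rot: [-0.938, -2.996, 0.003]
force: [0.1, 1.0, -0.4]
width: 0.47
t 18.27 pos [0.5092 0.1129 0.0239] yaw -0.6069 tilt 0.14 F [ 0.1  1.  -0.4] w 0.47
shift mm now-axes [1.4 2.  2.4] target-axes [1.4 2.  2.4] rot deg [-0.12 -0.07 -0.11]
```

```bash
python3 -m creep '[{"translation":[0,0,0.002],"rot":[0,0,0],"jaw":0.043},{"translation":[0,0,0],"rot":[0,0,0],"jaw":0.07},{"translation":[0,0,0],"rot":[0,0,0],"jaw":0.07},{"translation":[0,0,0],"rot":[0,0,0],"jaw":0.07},{"translation":[0,0,0],"rot":[0,0,0],"jaw":0.07},{"translation":[0,0,0],"rot":[0,0,0],"jaw":0.07}]' 8;  python3 d.py
python3 - <<'E'
from fit import *
from cell import optics
im=optics.get_image("scene")[:,:,::-1]
cv2.imwrite("pics/scene16.png",cv2.resize(im[150:320,220:450],None,fx=3,fy=3,interpolation=2))
E
```

```text
clock: 18.77
position: [0.51, 0.1138, 0.024]
ee_rot: [0.939, 2.997, 0.001]
force: [0.2, -0.0, 0.1]
width: 0.751
t 18.77 pos [0.51   0.1138 0.024 ] yaw -0.6072 tilt 0.05 F [ 0.2 -0.   0.1] w 0.751
```

View pics/scene16.png

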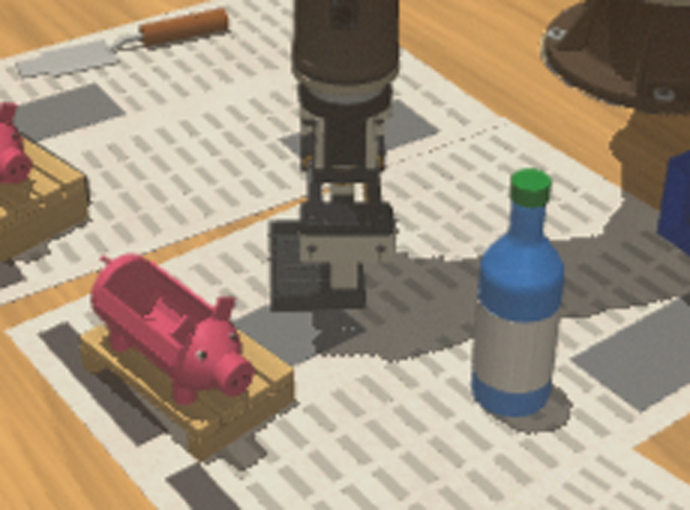

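```bash
python3 -m creep '[{"translation":[0,0,0.001],"rot":[0,0,0],"jaw":0.078},{"translation":[0,0,0],"rot":[0,0,0],"jaw":0.078},{"translation":[0,0,0],"rot":[0,0,0],"jaw":0.078}]' 8;  python3 d.py
```

```text
clock: 19.07
position: [0.5096, 0.1134, 0.0225]
ee_rot: [-0.94, -2.998, 0.0]
force: [-0.7, -1.7, 0.5]
width: 0.852
t 19.07 pos [0.5096 0.1134 0.0225] yaw -0.6076 tilt 0.02 F [-0.7 -1.7  0.5] w 0.852
```

```bash
python3 - <<'E'
from fit import *
from cell import optics
im=optics.get_image("scene")[:,:,::-1]
cv2.imwrite("pics/scene17.png",cv2.resize(im[190:270,290:390],None,fx=7,fy=7,interpolation=2))
cv2.imwrite("pics/w17.png",optics.get_image("wrist")[:,:,::-1])
im=optics.get_image("side")[:,:,::-1]
cv2.imwrite("pics/side17.png",cv2.resize(im[130:230,260:380],None,fx=6,fy=6,interpolation=2))
E
```

```text
(no output)
```

View pics/scene17.png

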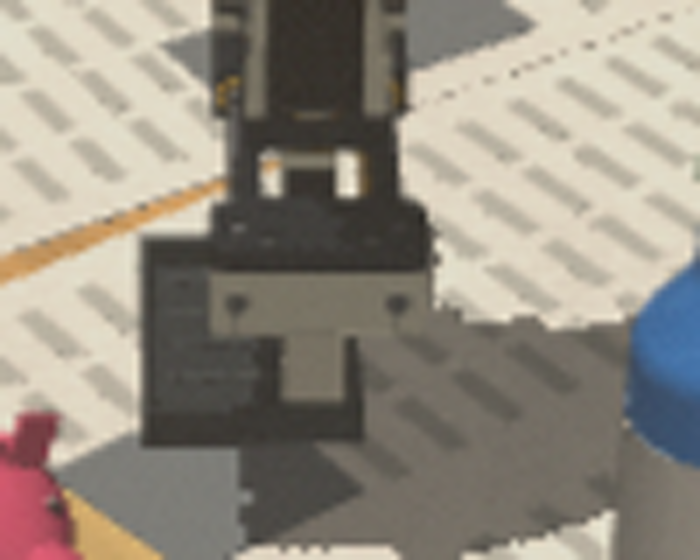

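View pics/w17.png

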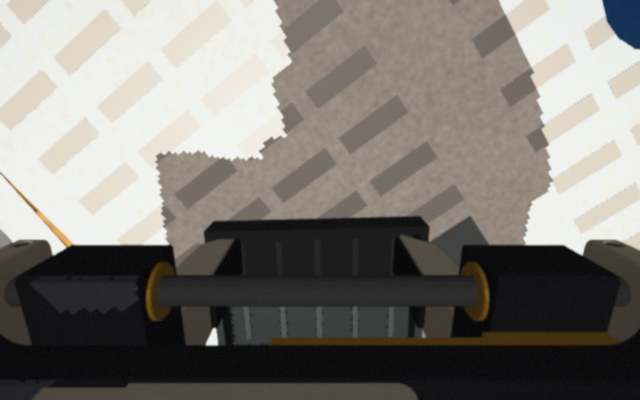

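View pics/side17.png

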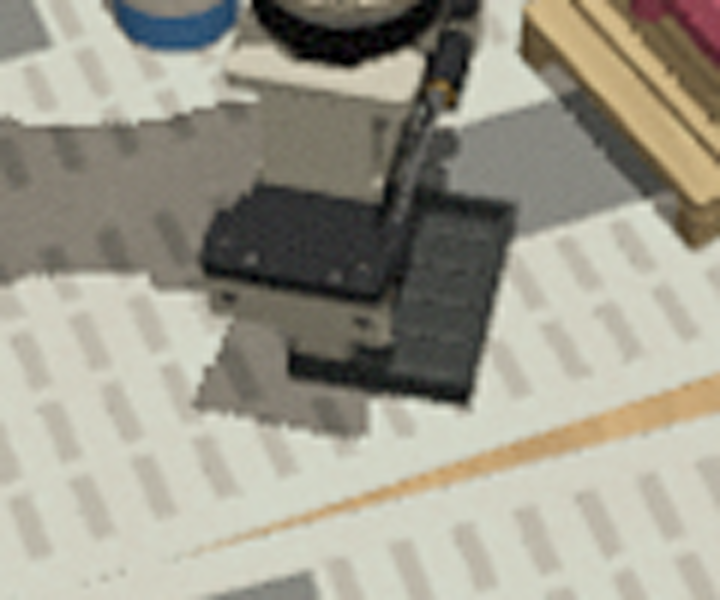

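```bash
python3 -m creep '[{"translation":[0,0,0],"rot":[0,0,0],"jaw":0.09},{"translation":[0,0,0],"rot":[0,0,0],"jaw":0.09},{"translation":[0,0,0],"rot":[0,0,0],"jaw":0.09},{"translation":[0,0,0],"rot":[0,0,0],"jaw":0.09}]' 6;  python3 d.py; python3 - <<'E'
from fit import *
from cell import optics
cv2.imwrite("pics/w18.png",optics.get_image("wrist")[:,:,::-1])
im=optics.get_image("scene")[:,:,::-1]
cv2.imwrite("pics/scene18.png",cv2.resize(im[190:270,290:390],None,fx=7,fy=7,interpolation=2))
E
```

```text
clock: 19.55
position: [0.5097, 0.1136, 0.0226]
ee_rot: [-0.94, -2.998, 0.0]
force: [-0.6, -1.6, 2.0]
width: 0.857
t 19.55 pos [0.5097 0.1136 0.0226] yaw -0.6075 tilt 0.0 F [-0.6 -1.6  2. ] w 0.857
```

View pics/w18.png

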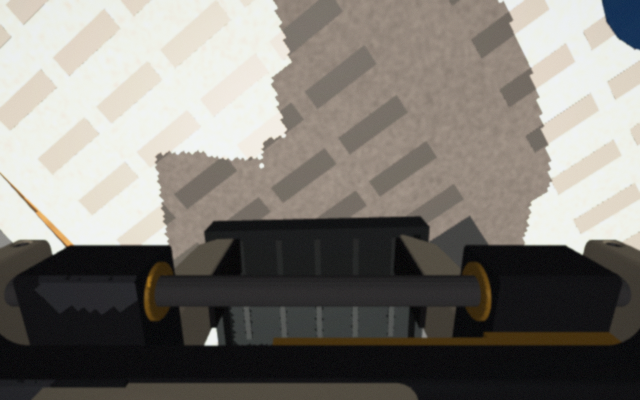

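View pics/scene18.png

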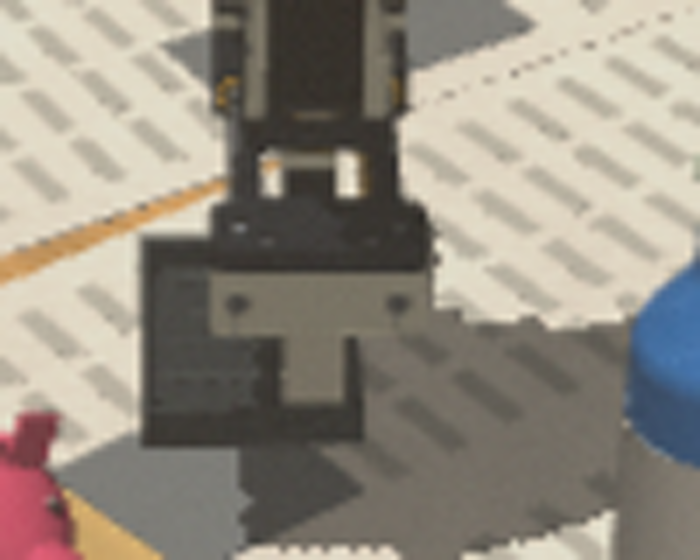

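```bash
python3 -m creep '[{"translation":[0,0,0],"rot":[0,0,-3],"jaw":0.09},{"translation":[0,0,0],"rot":[0,0,-4.5],"jaw":0.09},{"translation":[0,0,0],"rot":[0,0,-5],"jaw":0.09},{"translation":[0,0,0],"rot":[0,0,-5],"jaw":0.09},{"translation":[0,0,0],"rot":[0,0,-5],"jaw":0.09},{"translation":[0,0,0],"rot":[0,0,-5],"jaw":0.09},{"translation":[0,0,0],"rot":[0,0,-5],"jaw":0.09},{"translation":[0,0,0],"rot":[0,0,-5],"jaw":0.09},{"translation":[0,0,0],"rot":[0,0,-4],"jaw":0.09},{"translation":[0,0,0],"rot":[0,0,-1],"jaw":0.09},{"translation":[0,0,0],"rot":[0,0,0],"jaw":0.09}]' 8;  python3 d.py .5709 .1434 .0225 .134; python3 - <<'E'
from fit import *
from cell import optics
cv2.imwrite("pics/w19.png",optics.get_image("wrist")[:,:,::-1])
im=optics.get_image("scene")[:,:,::-1]
cv2.imwrite("pics/scene19.png",cv2.resize(im[170:310,240:400],None,fx=4.5,fy=4,interpolation=2))
E
```

```text
clock: 20.57
position: [0.5102, 0.1139, 0.0228]
ee_rot: [-0.21, 3.134, 0.001]
force: [0.2, -1.0, 2.6]
width: 0.865
t 20.57 pos [0.5102 0.1139 0.0228] yaw 0.1337 tilt 0.07 F [ 0.2 -1.   2.6] w 0.865
shift mm now-axes [-64.   21.2   0.4] target-axes [-64.   21.1   0.3] rot deg [ 0.03  0.06 -0.01]
```

View pics/w19.png

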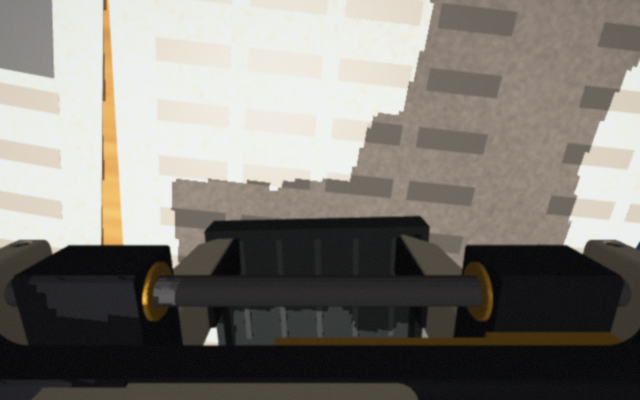

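View pics/scene19.png

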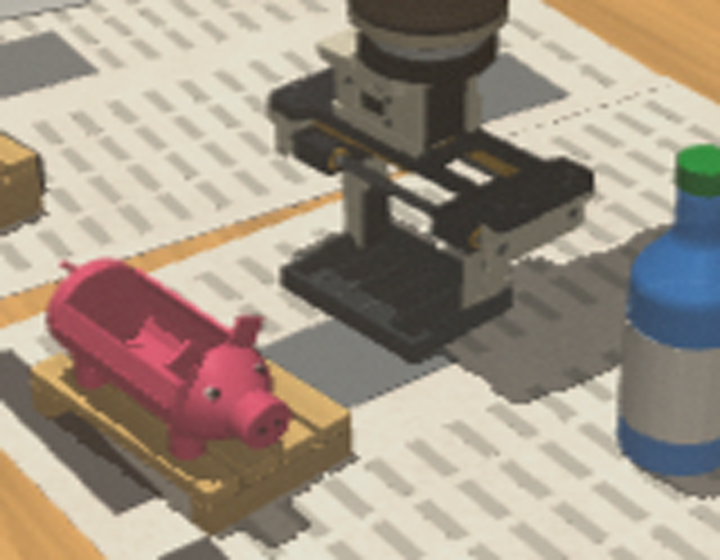

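Rotated squarely with the tray still held. Next I'll slide it to the staging point in front of the low stand.

```bash
python3 -m creep '[{"translation":[-0.004,0.0013,0],"rot":[0,0,0],"jaw":0.09},{"translation":[-0.009,0.003,0],"rot":[0,0,0],"jaw":0.09},{"translation":[-0.01,0.0033,0],"rot":[0,0,0],"jaw":0.09},{"translation":[-0.01,0.0033,0],"rot":[0,0,0],"jaw":0.09},{"translation":[-0.01,0.0033,0],"rot":[0,0,0],"jaw":0.09},{"translation":[-0.01,0.0033,0],"rot":[0,0,0],"jaw":0.09},{"translation":[-0.008,0.0026,0],"rot":[0,0,0],"jaw":0.09},{"translation":[-0.003,0.001,0],"rot":[0,0,0],"jaw":0.09},{"translation":[0,0,0],"rot":[0,0,0],"jaw":0.09}]' 8;  python3 d.py .5709 .1434 .0225 .134; python3 - <<'E'
from fit import *
from cell import optics
im=optics.get_image("scene")[:,:,::-1].copy();C=cams()
cv2.imwrite("pics/scene20full.png",im)
P=flat_pts(.6715-.08*.991,.157-.08*.1336,.134,.016)
for a in range(8):
    for b in range(a):
        if bin(a^b).count("1")==1: q=proj(C["scene"],P[[a,b]]); cv2.line(im,*[tuple(int(v) for v in r) for r in q],(0,255,255),1)
for t in (.033,): cv2.polylines(im,[proj(C["scene"],deck(.688,.1595,.134,t))[[0,1,3,2]].astype(np.int32)],True,(0,255,0))
cv2.imwrite("pics/scene20.png",cv2.resize(im[200:310,240:370],None,fx=5.5,fy=5,interpolation=0))
E
```

```text
clock: 21.42
position: [0.5702, 0.1434, 0.0227]
ee_rot: [0.209, -3.134, 0.0]
force: [-2.2, -0.2, 8.0]
width: 0.863
t 21.42 pos [0.5702 0.1434 0.0227] yaw 0.1329 tilt 0.06 F [-2.2 -0.2  8. ] w 0.863
shift mm now-axes [-0.7 -0.1  0.2] target-axes [-0.7 -0.1  0.2] rot deg [-0.   -0.06 -0.06]
```

View pics/scene20.png

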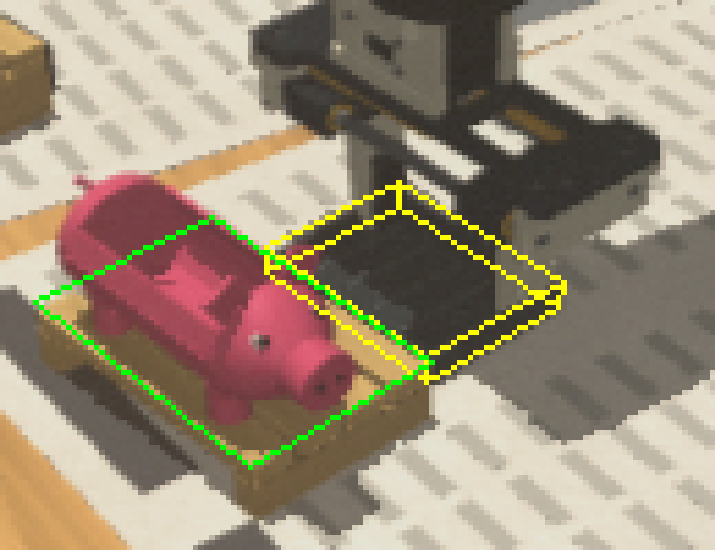

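```bash
python3 -m creep '[{"translation":[-0.003,0,-0.001],"rot":[0,0,0],"jaw":0.09},{"translation":[-0.005,0,0],"rot":[0,0,0],"jaw":0.09},{"translation":[-0.005,0,0],"rot":[0,0,0],"jaw":0.09},{"translation":[-0.005,0,0],"rot":[0,0,0],"jaw":0.09},{"translation":[-0.005,0,0],"rot":[0,0,0],"jaw":0.09},{"translation":[-0.005,0,0],"rot":[0,0,0],"jaw":0.09},{"translation":[0,0,0],"rot":[0,0,0],"jaw":0.09}]' 8;  python3 d.py .6204 .1501 .0225 .134; python3 - <<'E'
from fit import *
from cell import optics
im=optics.get_image("scene")[:,:,::-1].copy()
cv2.imwrite("pics/scene21.png",cv2.resize(im[200:310,240:370],None,fx=5.5,fy=5,interpolation=2))
im=optics.get_image("side")[:,:,::-1].copy()
cv2.imwrite("pics/side21.png",cv2.resize(im[95:195,310:430],None,fx=6,fy=6,interpolation=2))
E
```

```text
clock: 22.05
position: [0.5997, 0.1471, 0.0236]
ee_rot: [-0.21, 3.133, 0.0]
force: [0.9, 0.4, 3.1]
width: 0.885
t 22.05 pos [0.5997 0.1471 0.0236] yaw 0.134 tilt 0.1 F [0.9 0.4 3.1] w 0.885
shift mm now-axes [-20.9   0.2   1.1] target-axes [-20.9   0.2   1.1] rot deg [0.  0.1 0. ]
```

View pics/scene21.png

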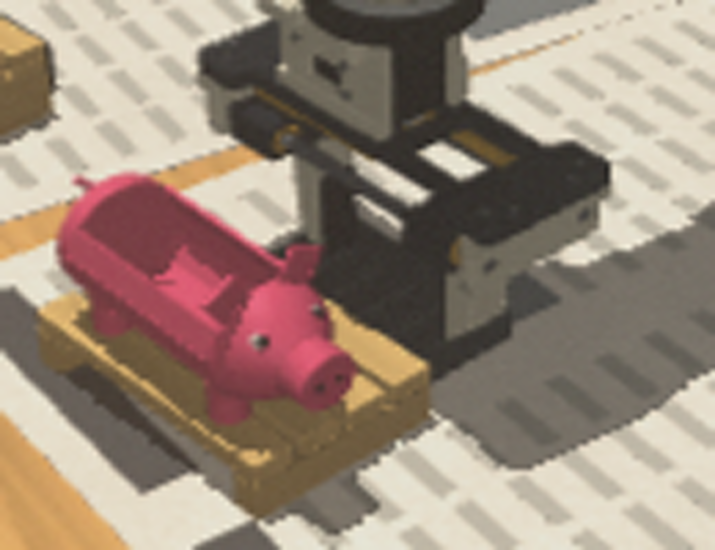

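View pics/side21.png

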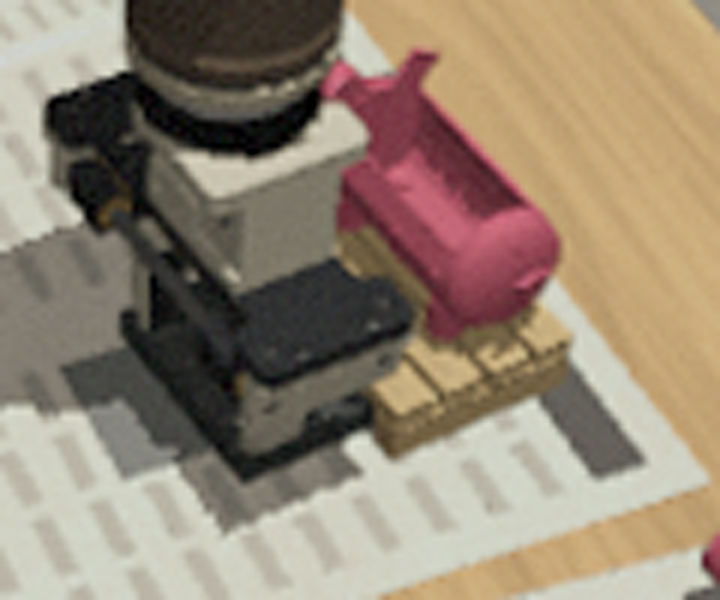

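```bash
python3 -m creep '[{"translation":[-0.004,0,0],"rot":[0,0,0],"jaw":0.09},{"translation":[-0.004,0,0],"rot":[0,0,0],"jaw":0.09},{"translation":[-0.004,0,0],"rot":[0,0,0],"jaw":0.09},{"translation":[-0.004,0,0],"rot":[0,0,0],"jaw":0.09},{"translation":[-0.004,0,0],"rot":[0,0,0],"jaw":0.09},{"translation":[0,0,0],"rot":[0,0,0],"jaw":0.09}]' 8;  python3 d.py .6204 .1501 .0225 .134; python3 - <<'E'
from fit import *
from cell import optics
im=optics.get_image("scene")[:,:,::-1].copy()
cv2.imwrite("pics/scene22.png",cv2.resize(im[200:310,240:370],None,fx=5.5,fy=5,interpolation=2))
cv2.imwrite("pics/w22.png",optics.get_image("wrist")[:,:,::-1])
E
```

```text
clock: 22.65
position: [0.6177, 0.1495, 0.0237]
ee_rot: [0.211, -3.134, -0.0]
force: [-3.5, 0.3, 6.2]
width: 0.886
t 22.65 pos [0.6177 0.1495 0.0237] yaw 0.1342 tilt 0.06 F [-3.5  0.3  6.2] w 0.886
shift mm now-axes [-2.7  0.2  1.2] target-axes [-2.7  0.2  1.2] rot deg [ 0.01 -0.06  0.01]
```

View pics/scene22.png

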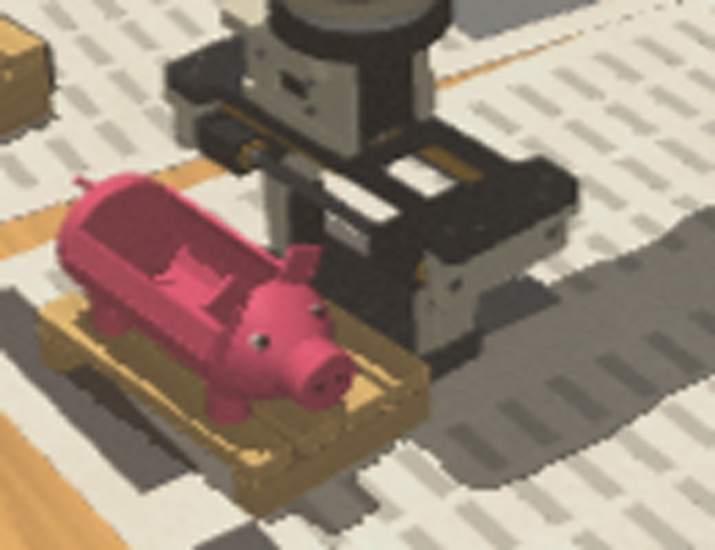

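View pics/w22.png

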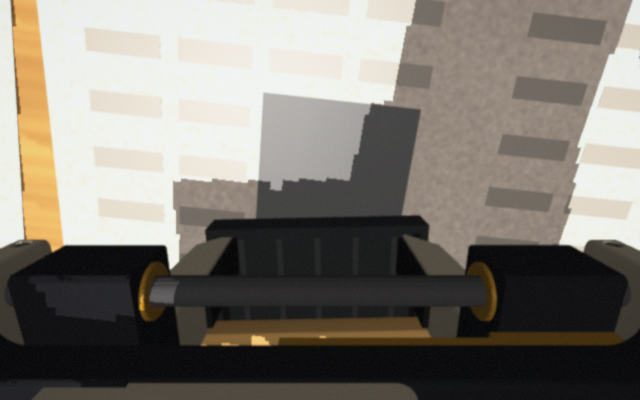

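```bash
python3 -m creep '[{"translation":[0,0,0],"rot":[0,0,0],"jaw":0.06},{"translation":[0,0,0],"rot":[0,0,0],"jaw":0.06},{"translation":[0,0,0],"rot":[0,0,0],"jaw":0.06},{"translation":[0,0,-0.015],"rot":[0,0,0],"jaw":0.06},{"translation":[0,0,-0.015],"rot":[0,0,0],"jaw":0.06},{"translation":[0,0,0],"rot":[0,0,0],"jaw":0.06},{"translation":[0.022,0,0],"rot":[0,0,0],"jaw":0.06},{"translation":[0.023,0,0],"rot":[0,0,0],"jaw":0.06},{"translation":[0,0,0],"rot":[0,0,0],"jaw":0.06},{"translation":[0,0,0.016],"rot":[0,0,0],"jaw":0.06},{"translation":[0,0,0.016],"rot":[0,0,0],"jaw":0.06},{"translation":[0,0,0],"rot":[0,0,0],"jaw":0.06}]'; python3 d.py .6228 .1505 .0205 .134
python3 - <<'E'
from fit import *
from cell import optics
im=optics.get_image("scene")[:,:,::-1].copy()
cv2.imwrite("pics/scene23.png",cv2.resize(im[200:310,240:370],None,fx=5.5,fy=5,interpolation=2))
cv2.imwrite("pics/w23.png",optics.get_image("wrist")[:,:,::-1])
E
```

```text
clock: 23.75
position: [0.5717, 0.1431, 0.0188]
ee_rot: [0.211, -3.131, 0.002]
force: [-0.2, -0.4, -0.6]
width: 0.653
t 23.75 pos [0.5717 0.1431 0.0188] yaw 0.1345 tilt 0.22 F [-0.2 -0.4 -0.6] w 0.653
shift mm now-axes [-51.6   0.4  -1.9] target-axes [-51.6   0.5  -1.7] rot deg [-0.04 -0.22  0.03]
```

View pics/scene23.png

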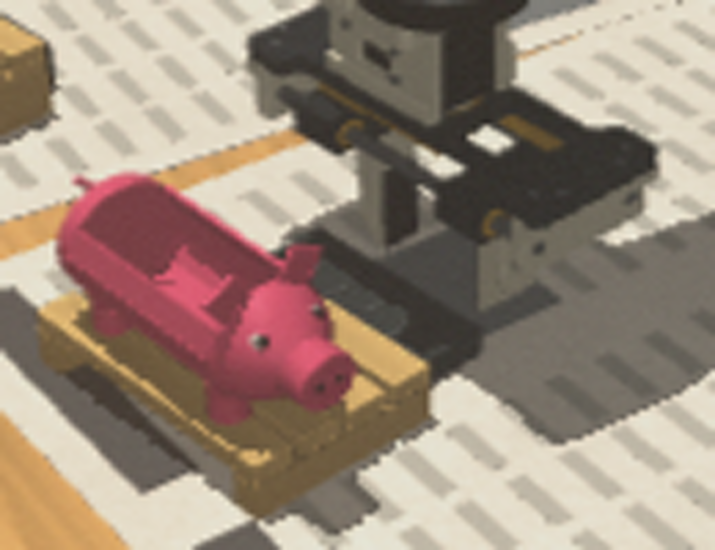

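View pics/w23.png

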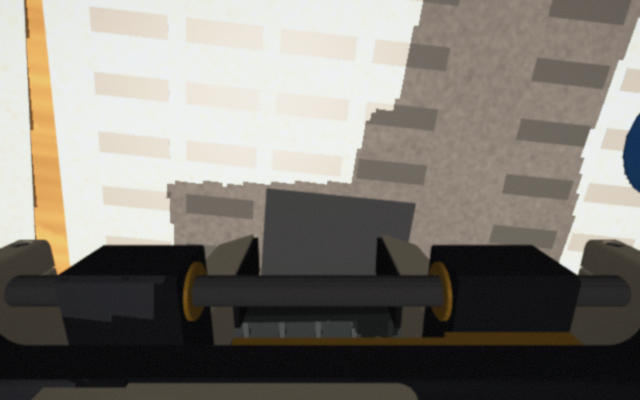

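```bash
python3 -m creep '[{"translation":[-0.004,0,0],"rot":[0,0,0],"jaw":0.06},{"translation":[-0.005,0,0],"rot":[0,0,0],"jaw":0.06},{"translation":[-0.004,0,0],"rot":[0,0,0],"jaw":0.06},{"translation":[-0.004,0,0],"rot":[0,0,0],"jaw":0.06},{"translation":[-0.004,0,0],"rot":[0,0,0],"jaw":0.06},{"translation":[-0.004,0,0],"rot":[0,0,0],"jaw":0.06},{"translation":[-0.004,0,0],"rot":[0,0,0],"jaw":0.06},{"translation":[-0.004,0,0],"rot":[0,0,0],"jaw":0.06},{"translation":[-0.003,0,0],"rot":[0,0,0],"jaw":0.06},{"translation":[0,0,0],"rot":[0,0,0],"jaw":0.06}]'; python3 d.py .619 .150 .0205 .134
```

```text
clock: 24.68
position: [0.6098, 0.1484, 0.0216]
ee_rot: [-0.211, 3.134, 0.0]
force: [0.2, -0.3, -0.1]
width: 0.654
t 24.68 pos [0.6098 0.1484 0.0216] yaw 0.1343 tilt 0.04 F [ 0.2 -0.3 -0.1] w 0.654
shift mm now-axes [-9.3  0.3  1.1] target-axes [-9.3  0.3  1.1] rot deg [-0.    0.04  0.02]
```

```bash
python3 -m creep '[{"translation":[-0.002,0,0],"rot":[0,0,0],"jaw":0.06},{"translation":[-0.002,0,0],"rot":[0,0,0],"jaw":0.06},{"translation":[0,0,0],"rot":[0,0,0],"jaw":0.06}]'; python3 d.py .619 .150 .0205 .134
```

```text
clock: 24.93
position: [0.6133, 0.149, 0.0216]
ee_rot: [-0.211, 3.134, 0.0]
force: [-0.5, 0.1, -0.1]
width: 0.656
t 24.93 pos [0.6133 0.149  0.0216] yaw 0.1343 tilt 0.02 F [-0.5  0.1 -0.1] w 0.656
shift mm now-axes [-5.8  0.3  1.1] target-axes [-5.8  0.3  1.1] rot deg [0.   0.02 0.02]
```

```bash
python3 -m creep '[{"translation":[-0.002,0,0],"rot":[0,0,0],"jaw":0.06},{"translation":[0,0,0],"rot":[0,0,0],"jaw":0.06}]'; python3 d.py .619 .150 .0205 .134
```

```text
clock: 25.1
position: [0.6152, 0.1492, 0.0216]
ee_rot: [-0.211, 3.134, 0.0]
force: [-0.4, 0.3, 0.3]
width: 0.652
t 25.1 pos [0.6152 0.1492 0.0216] yaw 0.1344 tilt 0.01 F [-0.4  0.3  0.3] w 0.652
shift mm now-axes [-3.9  0.3  1.1] target-axes [-3.9  0.3  1.1] rot deg [0.   0.01 0.02]
```

```bash
python3 -m creep '[{"translation":[-0.002,0,0],"rot":[0,0,0],"jaw":0.06},{"translation":[-0.001,0,0],"rot":[0,0,0],"jaw":0.06},{"translation":[0,0,0],"rot":[0,0,0],"jaw":0.06}]'; python3 d.py .619 .150 .0205 .134
```

```text
clock: 25.35
position: [0.6183, 0.1496, 0.0216]
ee_rot: [-0.211, 3.134, 0.0]
force: [-0.7, 0.1, 0.4]
width: 0.653
t 25.35 pos [0.6183 0.1496 0.0216] yaw 0.1343 tilt 0.02 F [-0.7  0.1  0.4] w 0.653
shift mm now-axes [-0.8  0.3  1.1] target-axes [-0.8  0.3  1.1] rot deg [0.   0.02 0.02]
```

```bash
python3 -m creep '[{"translation":[-0.002,0,0],"rot":[0,0,0],"jaw":0.06},{"translation":[0,0,0],"rot":[0,0,0],"jaw":0.06}]'; python3 d.py .619 .150 .0205 .134
```

```text
clock: 25.52
position: [0.6192, 0.1496, 0.0214]
ee_rot: [0.211, -3.133, 0.0]
force: [-4.9, -0.7, 2.1]
width: 0.654
t 25.52 pos [0.6192 0.1496 0.0214] yaw 0.1345 tilt 0.1 F [-4.9 -0.7  2.1] w 0.654
shift mm now-axes [0.1 0.4 0.9] target-axes [0.1 0.4 0.9] rot deg [-0.01 -0.1   0.03]
```

Contact is exactly where predicted. I'll press a little more to square it, then retreat and check.

```bash
python3 -m creep '[{"translation":[-0.002,0,0],"rot":[0,0,0],"jaw":0.06},{"translation":[0,0,0],"rot":[0,0,0],"jaw":0.06}]'; python3 d.py; python3 -m creep '[{"translation":[0.006,0,0],"rot":[0,0,0],"jaw":0.06},{"translation":[0.015,0,0],"rot":[0,0,0],"jaw":0.06},{"translation":[0.02,0,-0.02],"rot":[0,0,0],"jaw":0.06},{"translation":[0.025,0,-0.03],"rot":[0,0,0],"jaw":0.06},{"translation":[0.03,0,-0.025],"rot":[0,0,0],"jaw":0.06},{"translation":[0.03,-0.02,-0.02],"rot":[0,0,0],"jaw":0.06},{"translation":[0.03,-0.02,-0.02],"rot":[0,0,0],"jaw":0.06},{"translation":[0.03,-0.02,0],"rot":[0,0,0],"jaw":0.06},{"translation":[0.03,-0.02,0],"rot":[0,0,0],"jaw":0.06},{"translation":[0,0,0],"rot":[0,0,0],"jaw":0.06},{"translation":[0,0,0],"rot":[0,0,0],"jaw":0.06}]'; python3 d.py
python3 - <<'E'
from fit import *
from cell import optics
C=cams();d=C["side"];im=optics.get_image("side")[:,:,::-1].copy();cv2.imwrite("pics/side30.png",im)
sc=optics.get_image("scene")[:,:,::-1];cv2.imwrite("pics/scene30.png",sc)
cv2.imwrite("pics/l3.png",cv2.resize(im[95:175,340:420],None,fx=7,fy=7,interpolation=2))
o=cv2.resize(im[95:175,340:420],None,fx=7,fy=7,interpolation=2)
P=flat_pts(.688-.017*.991,.1595-.017*.134,.1343,.016);q=(proj(d,P)-[340,95]+.5)*7-.5
for a in range(8):
    for b in range(a):
        if bin(a^b).count("1")==1: cv2.line(o,tuple(q[a].astype(int)),tuple(q[b].astype(int)),(0,255,0),1)
cv2.imwrite("pics/l3o.png",o)
E
```

```text
clock: 25.68
position: [0.6194, 0.1497, 0.0211]
ee_rot: [0.211, -3.129, 0.001]
force: [-9.2, -2.0, 7.0]
width: 0.652
t 25.68 pos [0.6194 0.1497 0.0211] yaw 0.1347 tilt 0.3 F [-9.2 -2.   7. ] w 0.652
clock: 26.6
position: [0.4177, 0.0408, 0.1371]
ee_rot: [-0.207, 3.133, 0.001]
force: [0.6, 1.0, 0.9]
width: 0.654
t 26.6 pos [0.4177 0.0408 0.1371] yaw 0.1319 tilt 0.09 F [0.6 1.  0.9] w 0.654
```

View pics/l3.png

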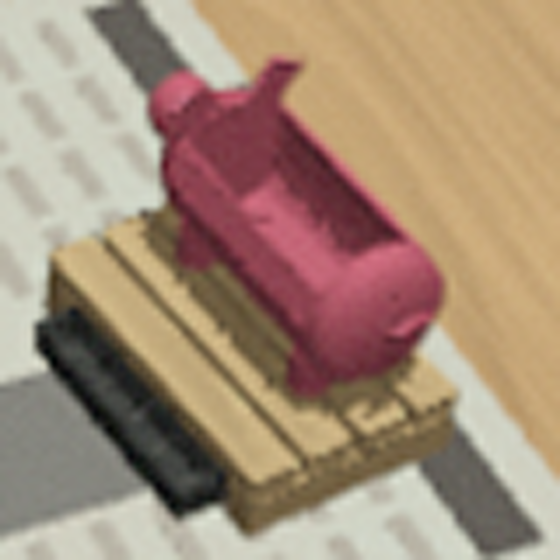

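View pics/l3o.png

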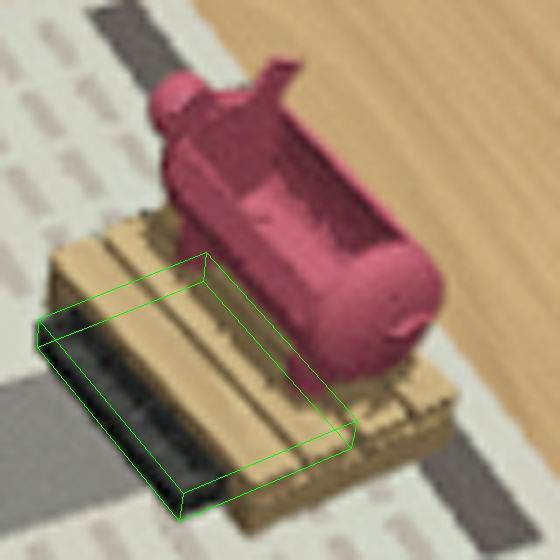

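View pics/side30.png

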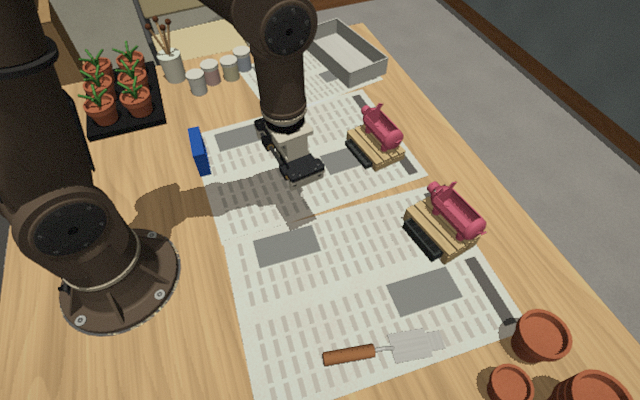

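View pics/scene30.png

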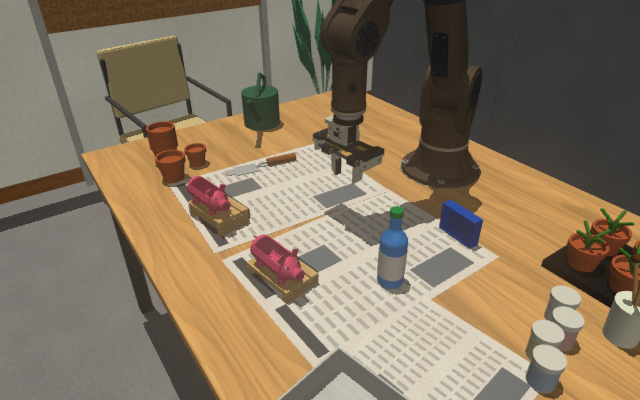

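Both trays sit home and nothing else has moved, so I'll hand it in.

```bash
python3 -c "
from cell import arm
print(arm.sign_off())"
```

```text
the job is handed in; nothing more can be done
None
```

I tipped both trays over with a light two-finger push. I then slid each one under its stand: shallow under low, deep under high. Each was held from inside for most of the way, then pushed on its near wall until it met a firm stop at about 9–12 N. I handed the job in at about 27 s; no verdict was reported.

**Tray positions:** In the last pictures, both trays lie flat, open side up. They match the predicted fully home outline to about 2 mm and look square. The deep tray stopped about 3.5 mm sooner than my first estimate. Its near bottom edge measured −55 to −57 mm in the stand's frame, where fully home is −57 mm. Its upper rim read 3–4 mm further out, which I put down to calibration error. The shallow tray stopped where predicted, using the stop distance learned from the deep one. I checked it by outline only.

**Bystanders:** By eye, the pig planters, bottle, trowel and blue look-alike are where they started. I did not measure their positions. The gripper had backed away and was touching nothing.

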